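# Load and lock the coupon fixture

### The job

Stand every sandwich coupon that lies on the bench on its short end in a pocket of the blue fixture, one to a pocket, right down on the pocket floor, while the retaining bar is still open. Then push the red square-bored handle fully home on the square spindle and use it to turn the spindle clockwise to its stop, so that the bar closes behind the coupons; leave the handle on the spindle. Do not move the bar by any other means, and leave the small white box at the left where it is.

Things in the scene. Friction and masses are not known exactly. Their poses are not given: they have to be found in the camera images.
- coupon_1: coupon 1: the body whose centre is point coupon_1_mid; origin in the middle of the large face that lies on the bench at the start, same axes as that point
- coupon_1_mid (a point): centre of a loose sandwich coupon (may be absent): a rigid plate 120 x 56 x 16 mm, yellow core between two aluminium faces, about 0.14 kg; both faces and both ends are alike. Its x axis runs along the 120 mm length, y along the 56 mm width, z through the 16 mm thickness. Starts flat on the bench in front of the fixture; gripped across the 56 mm width
- coupon_2: coupon 2: the body whose centre is point coupon_2_mid; origin in the middle of the large face that lies on the bench at the start, same axes as that point
- coupon_2_mid (a point): centre of a loose sandwich coupon (may be absent): a rigid plate 120 x 56 x 16 mm, yellow core between two aluminium faces, about 0.14 kg; both faces and both ends are alike. Its x axis runs along the 120 mm length, y along the 56 mm width, z through the 16 mm thickness. Starts flat on the bench in front of the fixture; gripped across the 56 mm width
- coupon_3: coupon 3: the body whose centre is point coupon_3_mid; origin in the middle of the large face that lies on the bench at the start, same axes as that point
- coupon_3_mid (a point): centre of a loose sandwich coupon (may be absent): a rigid plate 120 x 56 x 16 mm, yellow core between two aluminium faces, about 0.14 kg; both faces and both ends are alike. Its x axis runs along the 120 mm length, y along the 56 mm width, z through the 16 mm thickness. Starts flat on the bench in front of the fixture; gripped across the 56 mm width
- pocket_1 (a point): middle of a pocket floor, 8 mm above the bench (fixed, all alike). Opening 63 mm along this point's y, 21 mm along x (x points from the robot's side towards the bar), walls 36 mm high. A coupon stands in it with its width along y, thickness along x, its centre 60 mm above this point. Pockets are 105 mm apart along y. Above the walls the robot's side (-x) is free; the bar is on the +x side
- pocket_2 (a point): middle of a pocket floor, 8 mm above the bench (fixed, all alike). Opening 63 mm along this point's y, 21 mm along x (x points from the robot's side towards the bar), walls 36 mm high. A coupon stands in it with its width along y, thickness along x, its centre 60 mm above this point. Pockets are 105 mm apart along y. Above the walls the robot's side (-x) is free; the bar is on the +x side
- pocket_3 (a point): middle of a pocket floor, 8 mm above the bench (fixed, all alike). Opening 63 mm along this point's y, 21 mm along x (x points from the robot's side towards the bar), walls 36 mm high. A coupon stands in it with its width along y, thickness along x, its centre 60 mm above this point. Pockets are 105 mm apart along y. Above the walls the robot's side (-x) is free; the bar is on the +x side
- spindle_seat (a point): where the spindle leaves its dark gearbox: on the spindle's vertical axis, 72 mm above the bench, 123 mm from pocket 1 along the fixture's y. The underside of the handle rests here when home. Axes are the fixture's and do not turn
- spindle_top (a point): top end of the upright square steel spindle, 20 mm square with a slight lead at the tip, standing 26 mm above the seat. Turns with the spindle; its x and y axes are normal to the spindle's flats
- spindle (a joint): turn of the spindle in rad, growing clockwise seen from above; 0 is open, hard stop at 1.3; starts between 0 and 0.3. Light friction (about 0.1 N m) and it stays where it is left
- retainer (a joint): travel in m of the aluminium retaining bar, geared to the spindle: 0 open, 0.030 closed. The bar runs along the fixture's y, 79 to 101 mm above the bench; its face is 41 mm (less the travel) beyond the pockets' middle plane, so closed it stands about 3 mm off upright coupons; a beam 112 mm high stands behind it
- crank: the loose handle: origin in the middle of its underside, at the mouth of the bore, same axes as point handle_grip
- handle_grip (a point): middle of the loose handle's red grip bar, 49 mm above its underside. Bar 98 mm long along x, 14 wide along y, 24 tall, on a black square hub 50 x 50 x 38 mm with, below, a square bore 22.4 mm wide, 30 mm deep, sides parallel to x and y: it fits the spindle in four ways a quarter turn apart, within 0.1 rad. Home, this point is 49 mm above spindle_seat. 0.25 kg; starts bore down at the left
- timer: bystander, to be left alone: small white cardboard box with coloured marks, 42 x 58 x 26 mm, origin under its middle, near the front edge at the left

How it is judged:
By the outcome, as a careful person would: the job done as asked, in the order asked, and still so for the second after the job is handed in, with the robot touching nothing.
Of coupon_1, coupon_2, coupon_3 only 2 to 3 are there at a start; the rules pass over those that are not, and their reading is None.
At some moment in a run one of crank may be knocked a few centimetres aside while the robot is not near it.
Once in a run the grip may slacken for a moment while it holds something.
It also fails if it takes over 210 s, if anything falls off the work surface, if the arm or the gripper's body presses on something with over 40 N, if the wrist force passes 120 N, or if a joint passes its speed limit or range.

### The arm

A 6-joint arm with a two-finger parallel gripper is mounted at the origin on a cart in front of the work surface, level with it; the furniture and walls round the work are solid. World frame = base frame: x ahead of the robot, y to its left, z up, the work surface at z = 0. Lengths are in mm, angles in degrees, forces in N, time in s.
With the tool pointing down it reaches from about 350 to 850 mm from the base axis. Payload 8.1 kg.
Tool frame: the origin (TCP) lies between the finger pads; the fingertips stand 25 mm ahead of it and the grasp point (between the pads) lies 6 mm ahead of it (r.tcp_to_tips is the distance from the TCP to the fingertips, in mm); z points along the fingers, y is the line along which they close (so a half turn about z gives the same grasp; the last joint's range is limited). The gripper opens to 85 mm and grips with 20 to 120 N. Pads are 22 mm wide; open, the fingers measure 114 mm over their backs; the gripper's body (76 mm by 85 mm) begins 54 mm behind the grasp point. The pads swing forward as they close: fully open they stand 13 mm farther back than shut.
Start: joints at [60.653, 7.471, 85.268, -0, 87.261, -4.893], TCP at [248.356, 546.191, 256.292] pointing down, gripper open.
Joint ranges: [-169.43, 169.43], [-51.17, 129.36], [1.28, 143.12], [-76.62, 256.62], [0, 156.53], [-152.29, 152.29]. Speed limits (degrees/s): [136.94, 136.94, 159.86, 180, 180, 180].

### API

Orientations are given as [roll, pitch, yaw] about the fixed x, y, z axes, in that order (R = Rz(yaw) Ry(pitch) Rx(roll)).
In Python, from bench import r gives the robot as it stands.
- The arm moves only by the tool apply_moves, never from a script. Its arguments are lists of equal length, an entry for each row: "angular": the turn, a rotation vector about the world's x, y, z in units of 8 degrees (1.0 is 8 degrees), a list of three; "travel": the shift along the world's x, y, z in units of 40 mm (1.0 is 40 mm), a list of three; "jaw": the opening, from 0 (shut) to 1 (fully open). A call has 1 to 20 rows; each row shifts and turns the commanded pose from where the row before left it; what a row does not reach is not made up. A row lasts 1/8 s, in which the tool goes at most 62.5 mm and 10.7 degrees, less where a joint would pass 70% of its speed; a pose out of reach is approached as far as the arm can. A call is refused whole if a number of a shift passes 1 or a number of a turn 1, either way. A call with a gripper value outside its range is refused whole. The fingers move at their own pace and stop on an object; "force" is the grip in N (left out, the last holds). Time passes only in rows, so rows that do not move let the fingers close. It gives the time, the measured TCP pose, the force, the opening and the grip force at its end, in the units of the state.
- r.sense(): the state, without advancing time (a new reading comes with each control period).
- r.snapshot(name): name is "scene" or "side" or "wrist"; returns a dict with "color" (384x512x3 uint8, red, green, blue), "fx", "fy", "cx", "cy" (pixels), "R" (3x3) and "t" (3): a world point X has camera coordinates R X + t; the wrist camera has in their place "mount" (4x4, takes a point from camera to tool coordinates, whose origin is the TCP and whose axes are the flange's). Camera axes: x right, y down, z forward; pixel columns grow to the right and rows downward; lengths in mm; the calibration is good to about 2 mm. The wrist camera is an equidistant fisheye: a pixel r from the principal point sees the ray r / f radians off the axis. A picture is of the moment at which its call begins: read the wrist's pose just before it. There is no depth.
- r.hand_in(): hands the job in; it is judged then, once.
The state is a dict: "time": time; "joint_pos": joint angles; "qd": joint speeds; "joint_efforts": joint torques, N m; "tool_pos": TCP position; "tcp_rot": TCP orientation; "ft_force": force on the tool from outside, world axes, zero at the start; "wrist_torque": the same for the moment, N m; "finger_gap": finger opening in mm; "grip_force": force on a finger pad.
Only numpy, scipy, OpenCV 4.12 (cv2) and the standard library are available. Lean on these libraries where they do the work, as an engineer would, in place of code of your own. Each camera call takes 0.05 s, during which the arm holds its last target. There are 200 camera calls.

## Working session

There is one attempt and no reset: what is moved stays moved. The work goes in short steps, Python scripts to look and compute and a tool call to move; the robot and the scene stay as the last step left them, time stands still between calls to the robot, and variables do not carry over. Pictures are saved under pics/ and viewed, at most 14 in all, crops included, and the job is handed in when it is done.

Besides the shell and the picture viewer there is one more tool, called as name(argument=value, ...) on one line, values as JSON. apply_moves: Moves the arm, as the interface text tells. Its arguments: {"type":"object","properties":{"angular":{"type":"array"},"travel":{"type":"array"},"jaw":{"type":"array"},"force":{"type":"number"}},"required":["angular","travel","jaw"]}

```bash
ls; mkdir -p pics
python3 - <<'E'
from bench import r
import cv2,pickle
S={}
for n in("scene","side","wrist"):
    s=r.snapshot(n);S[n]=s
    cv2.imwrite(f"pics/{n}0.png",s["color"][:,:,::-1])
    print(n,{k:v for k,v in s.items() if k!="color"})
print(r.sense())
pickle.dump(S,open("s0.pkl","wb"))
E
```

```text
pics
scene {'fx': 393.9860377724519, 'fy': 393.9860377724519, 'cx': 258.09874062596276, 'cy': 192.7763968718749, 'R': array([[-0.71573914, -0.69803769,  0.02146787],
       [-0.34344762,  0.32505843, -0.88112471],
       [ 0.60807994, -0.63802853, -0.47239642]]), 't': array([446.45511721, 239.24306065, 851.11088408])}
side {'fx': 431.24649434429347, 'fy': 431.24649434429347, 'cx': 265.6120864274471, 'cy': 188.38268437909403, 'R': array([[ 9.99820652e-01, -1.89374232e-02,  1.92784214e-04],
       [-9.14119496e-03, -4.91483946e-01, -8.70838659e-01],
       [ 1.65861905e-02,  8.70680714e-01, -4.91568910e-01]]), 't': array([-530.76393911,  127.16402552, 1295.88383523])}
wrist {'fx': 297.3186396354542, 'fy': 297.3186396354542, 'cx': 258.01797157317736, 'cy': 190.26230006701877, 'mount': array([[ 6.78466167e-04, -9.47559096e-01, -3.19579878e-01,
         8.15713403e+01],
       [ 9.99999741e-01,  5.65810980e-04,  4.45355479e-04,
        -6.18183326e-01],
       [-2.41178831e-04, -3.19580098e-01,  9.47559235e-01,
        -1.18209283e+02],
       [ 0.00000000e+00,  0.00000000e+00,  0.00000000e+00,
         1.00000000e+00]])}
{'time': 0.15, 'joint_pos': array([ 6.06532873e+01,  7.50606454e+00,  8.53143669e+01,  7.08097489e-04,
        8.72616231e+01, -4.89269959e+00]), 'qd': array([-0.09304685, -0.04680615, -0.2228959 , -0.09137373, -0.04255446,
        0.00076189]), 'joint_efforts': array([ 6.05528876e-04, -5.70058680e+01, -5.01162171e+01, -2.04926660e-04,
        9.45315493e-03, -3.06934919e-05]), 'tool_pos': array([248.16222439, 545.8547811 , 255.48159914]), 'tcp_rot': array([-1.79918305e+02, -7.70308558e-03,  1.55545947e+02]), 'ft_force': array([ 0.38531458,  0.4098272 , -0.30730751]), 'wrist_torque': array([-0.07490791,  0.02925987, -0.06700689]), 'grip_force': 0.0, 'finger_gap': 85.19241192768352}
```

View pics/scene0.png

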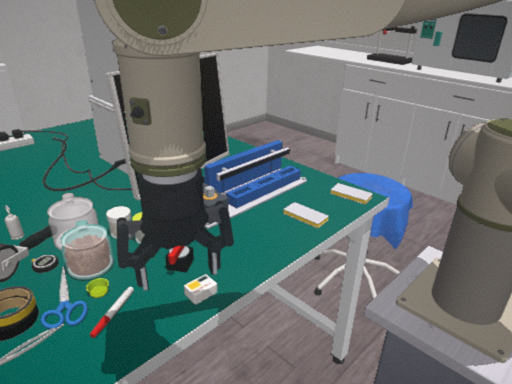

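View pics/side0.png

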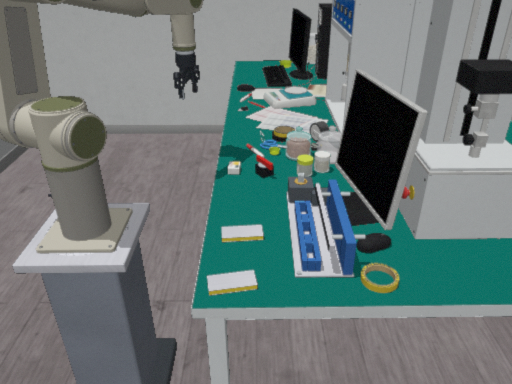

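The scene picture shows two coupons, at about (306,214) and (351,193). The fixture is at (250,180), the timer at (200,288) and the handle at (180,255). The side picture confirms two coupons, at (242,233) and (232,282), with the fixture at (320,235), the gearbox at (300,188) and the handle at (264,165).

```bash
cat > h.py <<'E'
import numpy as np,cv2,pickle
from scipy.spatial.transform import Rotation as Ro
def tool(st): 
    return Ro.from_euler('xyz',st["tcp_rot"],degrees=True).as_matrix(),np.array(st["tool_pos"])
def ray(s,uv,st=None):
    uv=np.atleast_2d(np.array(uv,float)); a=(uv-[s["cx"],s["cy"]])/[s["fx"],s["fy"]]
    if "mount" in s:
        th=np.linalg.norm(a,axis=1)[:,None]; d=np.hstack([a*np.sinc(th/np.pi),np.cos(th)])
        R,p=tool(st); M=s["mount"]; return R@M[:3,3]+p,(R@M[:3,:3]@d.T).T
    d=np.hstack([a,np.ones((len(a),1))]); R=s["R"]; return -R.T@s["t"],d@R
def plane(s,uv,z,st=None):
    o,d=ray(s,uv,st); return (o+d*((z-o[2])/d[:,2])[:,None])
def proj(s,X,st=None):
    X=np.atleast_2d(np.array(X,float))
    if "mount" in s:
        R,p=tool(st);M=s["mount"]; c=((X-p)@R-M[:3,3])@M[:3,:3]
        th=np.arctan2(np.linalg.norm(c[:,:2],axis=1),c[:,2])[:,None]
        a=c[:,:2]/np.linalg.norm(c[:,:2],axis=1)[:,None]*th
    else:
        c=X@s["R"].T+s["t"]; a=c[:,:2]/c[:,2:]
    return a*[s["fx"],s["fy"]]+[s["cx"],s["cy"]]
def snap(n,f=None):
    from bench import r
    st=r.sense(); s=r.snapshot(n)
    if f: cv2.imwrite("pics/"+f,s["color"][:,:,::-1]); pickle.dump((s,st),open(f+".pkl","wb"))
    return s,st
E
python3 - <<'E'
from h import *
S=pickle.load(open("s0.pkl","rb"))
s=S["side"]
print(plane(s,[(242,233),(232,282)],16).round(),"\nhandle hub",plane(s,[(264,168)],38).round(),"timer",plane(s,[(234,165)],26).round())
print("gearbox top",plane(s,[(300,186)],72).round(),"fixture pockets",plane(s,[(303,207),(311,258)],44).round())
im=s["color"];c=im[140:300,200:400]
cv2.imwrite("pics/c1.png",cv2.resize(c,None,fx=4,fy=3.75,interpolation=2)[:,:,::-1])
E
```

```text
[[ 461.  -43.   16.]
 [ 442. -253.   16.]] 
handle hub [[531. 333.  38.]] timer [[419. 384.  26.]]
gearbox top [[644. 135.  72.]] fixture pockets [[ 647.   52.   44.]
 [ 644. -197.   44.]]
```

View pics/c1.png

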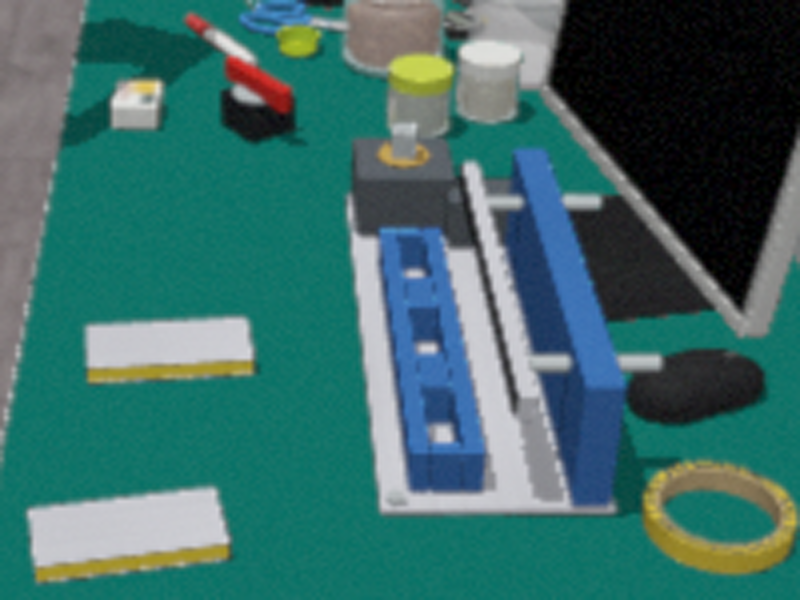

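The crop shows three empty pockets, the gearbox with its spindle, the bar, and the handle at about (260,100). There are only two coupons, at about (170,350) and (130,530). Next I move over the fixture for a close wrist view.

apply_moves(angular=[[0,0,0.22],[0,0,0.22],[0,0,0.22],[0,0,0.22],[0,0,0.22],[0,0,0.22],[0,0,0.22],[0,0,0.22],[0,0,0.22],[0,0,0.22],[0,0,0.22],[0,0,0.22],[0,0,0.22],[0,0,0.22],[0,0,0],[0,0,0],[0,0,0]], travel=[[0.55,-0.93,0.13],[0.55,-0.93,0.13],[0.55,-0.93,0.13],[0.55,-0.93,0.13],[0.55,-0.93,0.13],[0.55,-0.93,0.13],[0.55,-0.93,0.13],[0.55,-0.93,0.13],[0.55,-0.93,0.13],[0.55,-0.93,0.13],[0.55,-0.93,0.13],[0.55,-0.93,0.13],[0.55,-0.93,0.13],[0.55,-0.93,0.13],[0,0,0],[0,0,0],[0,0,0]], jaw=[1,1,1,1,1,1,1,1,1,1,1,1,1,1,1,1,1])

```text
time: 2.28
tool_pos: [555.9, 26.4, 328.9]
tcp_rot: [180.0, -0.0, -179.8]
ft_force: [0.4, 0.4, 0.2]
finger_gap: 85.5
grip_force: 0.0
```

Run:
```python
from h import *
from bench import r
s,st=snap("wrist","w1.png"); snap("scene","sc1.png");snap("side","sd1.png")
print({k:np.round(v,2) for k,v in st.items()}, r.tcp_to_tips)
```

```text
{'time': np.float64(2.28), 'joint_pos': array([-2.570e+00, -3.500e-01,  8.590e+01,  2.000e-02,  9.447e+01,
       -9.281e+01]), 'qd': array([ 0.29, -0.23,  0.  , -0.01, -0.11, -0.26]), 'joint_efforts': array([-5.200e-01, -5.011e+01, -5.074e+01, -3.000e-02, -1.000e-02,
        1.000e-02]), 'tool_pos': array([555.86,  26.44, 328.9 ]), 'tcp_rot': array([ 1.7998e+02, -3.0000e-02, -1.7976e+02]), 'ft_force': array([0.35, 0.39, 0.17]), 'wrist_torque': array([-0.03,  0.03, -0.02]), 'grip_force': np.float64(0.0), 'finger_gap': np.float64(85.55)} 25.0
```

View pics/w1.png

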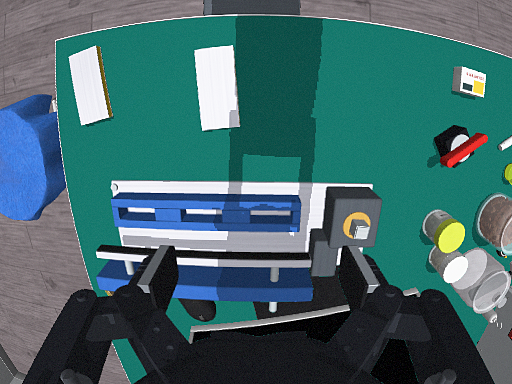

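The wrist view shows coupon faces at (90,85) and (217,88). The pockets are at about (140,213), (207,213) and (272,212), the spindle at (361,233), the handle at (460,148) and the timer at (470,80). I'll measure these now.

Run:
```python
from h import *
s,st=pickle.load(open("w1.png.pkl","rb"))
im=s["color"]; hsv=cv2.cvtColor(im,cv2.COLOR_RGB2HSV)
def comps(m,amin):
    n,l,stt,c=cv2.connectedComponentsWithStats(m.astype(np.uint8))
    return [(l==i,c[i],stt[i]) for i in range(1,n) if stt[i][4]>amin]
m=(hsv[...,1]<60)&(hsv[...,2]>110); m[140:]=0
for k,c,b in comps(m,300):
    cn=max(cv2.findContours(k.astype(np.uint8),0,1)[0],key=len)[:,0]
    P=plane(s,cn,16,st)[:,:2].astype(np.float32)
    print("coupon?",c.round(),cv2.minAreaRect(P))
m=(hsv[...,0]<8)|(hsv[...,0]>172); m&=(hsv[...,1]>140)&(hsv[...,2]>80); m[:,:420]=0
for k,c,b in comps(m,60):
    cn=np.argwhere(k)[:,::-1]; P=plane(s,cn,61,st)[:,:2].astype(np.float32); print("red",c.round(),cv2.minAreaRect(P))
print("spindle",plane(s,[(361,233),(361,240)],98,st).round(1), "crank hub", plane(s,[(457,140)],38,st).round(1))
cv2.imwrite("pics/c2.png",cv2.resize(im[170:270,100:390],None,fx=2.75,fy=4,interpolation=2)[:,:,::-1])
```

```text
coupon? [218.  28.] ((381.953857421875, 15.785980224609375), (977.62255859375, 293.4314880371094), 89.96256256103516)
coupon? [217.  87.] ((464.28118896484375, -34.183414459228516), (121.00241088867188, 57.21011734008789), 4.60695219039917)
coupon? [88. 86.] ((444.84716796875, -246.53944396972656), (120.89056396484375, 57.263526916503906), 9.917237281799316)
coupon? [469.  79.] ((420.9837646484375, 384.3145446777344), (77.6219253540039, 43.571502685546875), 86.80409240722656)
red [463. 150.] ((533.9945678710938, 350.5839538574219), (24.939916610717773, 104.8594741821289), 32.0303840637207)
spindle [[652.7 167.4  98. ]
 [663.7 169.1  98. ]] crank hub [[524.  349.2  38. ]]
```

View pics/c2.png

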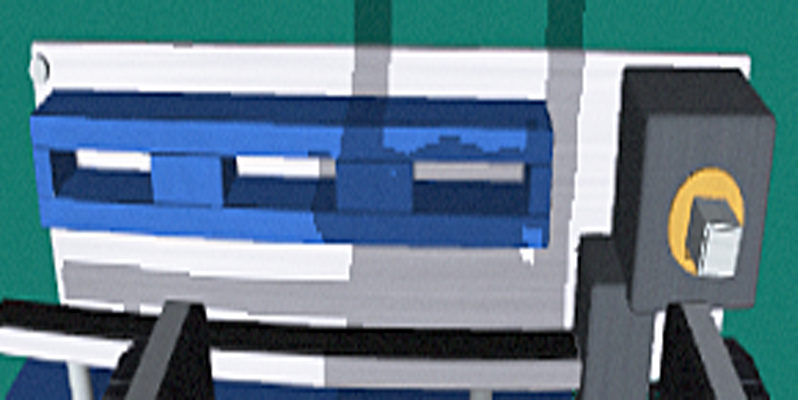

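Reading from the crop, the pocket openings are about (52–151,150–200), (222–336,156–208) and (412–526,161–213). The spindle tip is at (721,248) and its gold ring is at about (706,222).

Run:
```python
from h import *
s,st=pickle.load(open("w1.png.pkl","rb"))
f=lambda q,z:plane(s,np.array(q,float)/[2.75,4]+[100,170]-[.5*(1-1/2.75),.5*.75],z,st)[:,:2].round(1)
for n,q in dict(p3=[(52,148),(151,152),(151,205),(52,197)],p2=[(222,155),(335,158),(337,210),(222,206)],p1=[(412,160),(525,163),(527,213),(412,212)],blk=[(33,117),(548,131),(547,246),(40,228)]).items():
    w=f(q,44); print(n,w.tolist(),w.mean(0).round(1))
print("tip",f([(705,222),(740,222),(740,275),(700,275)],98).tolist(),f([(721,248)],98))
print("ring",f([(706,222)],72))
S,_=pickle.load(open("sd1.png.pkl","rb"))
im=S["color"]; cv2.imwrite("pics/c3.png",cv2.resize(im[165:285,270:370],None,fx=6,fy=5,interpolation=2)[:,:,::-1])
```

```text
p3 [[638.2, -194.0], [638.5, -131.5], [660.8, -134.4], [659.5, -197.9]] [ 649.2 -164.4]
p2 [[639.0, -90.0], [639.4, -27.6], [660.4, -27.3], [660.0, -92.0]] [649.7 -59.2]
p1 [[639.8, 13.7], [640.8, 74.1], [661.1, 76.2], [660.8, 13.6]] [650.6  44.4]
blk [[625.3, -204.5], [628.2, 85.9], [675.1, 88.0], [673.8, -208.9]] [650.6 -59.9]
tip [[640.6, 158.3], [641.0, 177.1], [661.6, 180.5], [660.8, 158.5]] [[650.7 168.3]]
ring [[653.  168.8]]
```

View pics/c3.png

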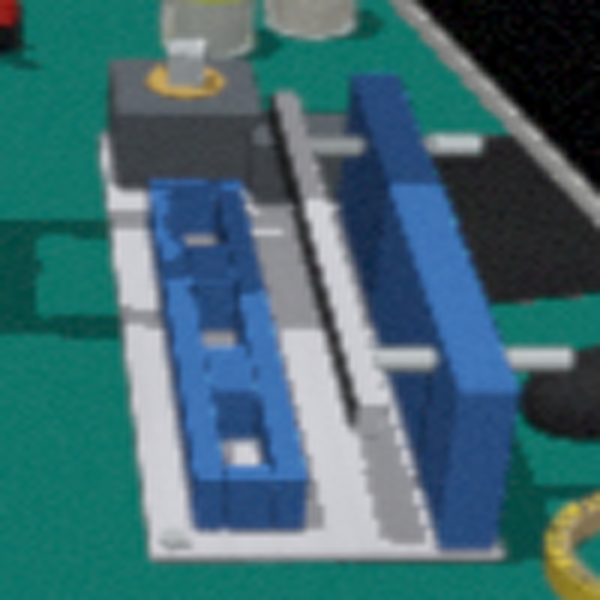

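The crop confirms three empty pockets, at crop pixels (200,215), (220,310) and (243,425), with the bar open. Pocket and spindle spacings agree (105 and 123 mm), and the fixture yaw is close to 0. I now test how far the wrist tilts forward near the pockets.

apply_moves(angular=[[0,-1,0],[0,-1,0],[0,-1,0],[0,-1,0],[0,-1,0],[0,-1,0],[0,0,0],[0,0,0]], travel=[[0.15,-0.35,-0.65],[0.15,-0.35,-0.65],[0.15,-0.35,-0.65],[0.15,-0.35,-0.65],[0.15,-0.35,-0.65],[0.15,-0.35,-0.65],[0,0,0],[0,0,0]], jaw=[1,1,1,1,1,1,1,1])

```text
time: 3.42
tool_pos: [593.4, -55.3, 177.8]
tcp_rot: [179.9, 47.2, -179.6]
ft_force: [0.7, -0.9, 1.3]
finger_gap: 85.2
grip_force: 0.0
```

Run:
```python
from h import *
from bench import r
st=r.sense()
print(st["joint_pos"].round(1),st["tool_pos"].round(1),st["tcp_rot"].round(1),tool(st)[0].round(2))
```

```text
[ -17.9  -24.9  134.6   29.7   27.8 -129.4] [593.4 -55.3 177.8] [ 179.9   47.2 -179.6] [[-0.68 -0.01  0.73]
 [-0.    1.    0.01]
 [-0.73  0.   -0.68]]
```

The arm reaches the forward tilt, but j6 runs close to its limit with this yaw. I'll use the opposite yaw (camera on top when placing), then pick tilted 20° back and place tilted 70° forward. The next move goes above coupon A and starts the yaw turn.

apply_moves(angular=[[0,1,0],[0,1,0],[0,1,0],[0,1,0],[0,1,0],[0,0.9,0],[0,0,0],[0,0,-1],[0,0,-1],[0,0,-1],[0,0,-1],[0,0,-1],[0,0,-1],[0,0,-1],[0,0,-1],[0,0,-1],[0,0,-1],[0,0,-1],[0,0,-1],[0,0,-1]], travel=[[-0.4,0.1,0.2],[-0.4,0.1,0.2],[-0.4,0.1,0.2],[-0.4,0.1,0.1],[-0.4,0.1,0.1],[-0.4,0.1,0],[0,0,0],[0,0,0],[0,0,0],[0,0,0],[0,0,0],[0,0,0],[0,0,0],[0,0,0],[0,0,0],[0,0,0],[0,0,0],[0,0,0],[0,0,0],[0,0,0]], jaw=[1,1,1,1,1,1,1,1,1,1,1,1,1,1,1,1,1,1,1,1])

```text
time: 5.92
tool_pos: [497.8, -32.0, 209.6]
tcp_rot: [179.3, 0.1, 75.9]
ft_force: [-0.1, -0.1, 0.0]
finger_gap: 85.3
grip_force: 0.0
```

apply_moves(angular=[[0,0,-1],[0,0,-1],[0,0,-1],[0,0,-1],[0,0,-1],[0,0,-1],[0,0,-1],[0,0,-1],[0,0,-1],[0,0,0],[-0.04,0.5,0],[-0.04,0.5,0],[-0.04,0.5,0],[-0.04,0.5,0],[-0.04,0.5,0],[0,0,0],[0,0,0]], travel=[[0,0,0],[0,0,0],[0,0,0],[0,0,0],[0,0,0],[0,0,0],[0,0,0],[0,0,0],[0,0,0],[0,0,0],[0,0,-0.5],[0,0,-0.5],[0,0,-0.5],[0,0,-0.5],[0,0,-0.5],[0,0,0],[0,0,0]], jaw=[1,1,1,1,1,1,1,1,1,1,1,1,1,1,1,1,1])

```text
time: 8.05
tool_pos: [497.3, -31.5, 108.8]
tcp_rot: [179.5, 19.9, 4.3]
ft_force: [-0.5, 0.3, 0.2]
finger_gap: 85.4
grip_force: 0.0
```

```bash
cat >> h.py <<'E'
def goto(st,Rt,pt):
    R,p=tool(st)
    w=Ro.from_matrix(Rt@R.T).as_rotvec(degrees=True)/8
    print("turn",w.round(2),"travel",((np.array(pt)-p)/40).round(2),"| joints",st["joint_pos"].round(1),"pos",p.round(1),"rot",st["tcp_rot"].round(1),"F",np.round(st["ft_force"],1),"gap",round(float(st["finger_gap"]),1),"grip",round(float(st["grip_force"]),1))
def Rt(yaw,tilt): # yaw of coupon x, tilt>0: tool z leans back to the robot
    return Ro.from_euler('ZY',[yaw,tilt],degrees=True).as_matrix()@np.diag([1.,-1,-1])
E
python3 - <<'E'
from h import *
from bench import r
goto(r.sense(),Rt(4.6,20),(490.7,-32.1,40))
E
```

```text
turn [0.05 0.01 0.02] travel [-0.16 -0.01 -1.72] | joints [-6.7 17.2 92.2 -4.2 90.  79.7] pos [497.3 -31.5 108.8] rot [179.5  19.9   4.3] F [-0.5  0.3  0.2] gap 85.4 grip 0.0
```

apply_moves(angular=[[0.05,0,0],[0,0,0],[0,0,0],[0,0,0],[0,0,0],[0,0,0],[0,0,0]], travel=[[-0.08,0,-0.5],[-0.08,0,-0.5],[0,0,-0.5],[0,0,-0.3],[0,0,-0.22],[0,0,0],[0,0,0]], jaw=[1,1,1,1,0.78,0.78,0.78])

```text
time: 8.93
tool_pos: [490.7, -31.5, 27.5]
tcp_rot: [180.0, 20.0, 4.4]
ft_force: [-0.3, 1.1, -0.0]
finger_gap: 66.6
grip_force: 0.0
```

Run:
```python
from h import *
from bench import r
s,st=snap("wrist","w2.png"); a,_=snap("side","sd2.png")
goto(st,Rt(4.6,20),(490.7,-32.1,25))
i=np.hstack([cv2.resize(s["color"],(400,300)),cv2.resize(a["color"][180:255,190:290],(400,300),interpolation=2)])
cv2.imwrite("pics/v2.png",i[:,:,::-1])
```

```text
turn [0.   0.   0.03] travel [ 0.   -0.02 -0.06] | joints [-7.  22.8 94.8 -3.9 82.  79.9] pos [490.7 -31.5  27.5] rot [180.   20.    4.4] F [-0.3  1.1 -0. ] gap 66.6 grip 0.0
```

View pics/v2.png

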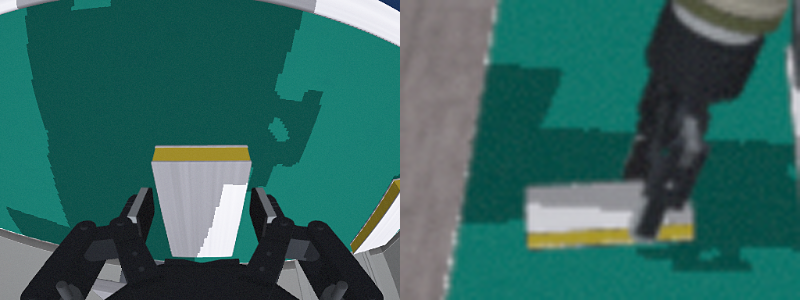

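The left half shows the fingers at (140,210) and (262,210) straddling the coupon centrally. The right half shows the tips at about (650,235), beside the core. I'll lower 2 mm and grip.

apply_moves(angular=[[0,0,0],[0,0,0],[0,0,0],[0,0,0],[0,0,0],[0,0,0]], travel=[[0,0,-0.05],[0,0,0],[0,0,0],[0,0,0],[0,0,0],[0,0,0]], jaw=[0.78,0.4,0.4,0.4,0.4,0.4], force=70)

```text
time: 9.78
tool_pos: [490.8, -31.4, 25.5]
tcp_rot: [180.0, 20.0, 4.4]
ft_force: [1.9, 0.1, 5.1]
finger_gap: 54.5
grip_force: 74.2
```

apply_moves(angular=[[0,0,0],[0,0,0],[0,0,0],[0,0,0],[0,-0.65,0],[0,-0.65,0],[0,-0.65,0],[0,-0.65,0],[0,-0.65,0],[0,-0.65,0],[0,-0.65,0],[0,-0.65,0],[0,-0.65,0],[0,-0.65,0],[0,-0.65,0],[0,-0.65,0],[0,-0.65,0],[0,-0.65,0],[0,0,0],[0,0,0]], travel=[[0,0,0.7],[0,0,0.9],[0,0,0.9],[0,0,0.9],[0.15,0,0.05],[0.15,0,0.05],[0.15,0,0.05],[0.15,0,0.05],[0.15,0,0.05],[0.15,0,0.05],[0.15,0,0],[0.15,0,0],[0.15,0,0],[0.15,0,0],[0.15,0,0],[0.15,0,0],[0.15,0,0],[0.15,0,0],[0,0,0],[0,0,0]], jaw=[0.4,0.4,0.4,0.4,0.4,0.4,0.4,0.4,0.4,0.4,0.4,0.4,0.4,0.4,0.4,0.4,0.4,0.4,0.4,0.4])

```text
time: 12.28
tool_pos: [573.7, -31.2, 172.4]
tcp_rot: [173.2, -52.3, 6.7]
ft_force: [1.1, 0.9, -1.1]
finger_gap: 54.2
grip_force: 78.6
```

Run:
```python
from h import *
from bench import r
s,st=snap("wrist","w3.png"); a,_=snap("side","sd3.png")
goto(st,Rt(-.4,-70),(632,-59.2,165))
i=np.hstack([cv2.resize(s["color"],(400,300)),cv2.resize(a["color"][130:265,200:380],(400,300),interpolation=2)])
cv2.imwrite("pics/v3.png",i[:,:,::-1])
```

```text
turn [ 0.54 -2.18 -0.13] travel [ 1.46 -0.7  -0.18] | joints [-13.9 -32.1 142.7  29.3  19.7  49.5] pos [573.7 -31.2 172.4] rot [173.2 -52.3   6.7] F [ 1.1  0.9 -1.1] gap 54.2 grip 78.6
```

View pics/v3.png

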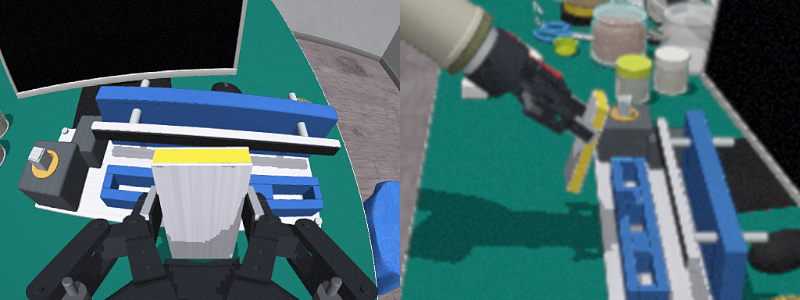

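The coupon is held firmly and partly tilted (left half, (200,200)). j3 reached its limit, so I move forward first and then finish the tilt.

apply_moves(angular=[[0,0,0],[0,0,0],[0,0,0],[0,0,0],[0,0,0],[0.09,-0.36,-0.02],[0.09,-0.36,-0.02],[0.09,-0.36,-0.02],[0.09,-0.36,-0.02],[0.09,-0.36,-0.02],[0.09,-0.38,-0.02],[0,0,0],[0,0,0],[0,0,0]], travel=[[0.3,-0.14,0],[0.3,-0.14,0],[0.3,-0.14,0],[0.3,-0.14,0],[0.26,-0.14,-0.1],[0,0,0],[0,0,0],[0,0,0],[0,0,0],[0,0,0],[0,0,0],[0,0,0],[0,0,0],[0,0,0]], jaw=[0.4,0.4,0.4,0.4,0.4,0.4,0.4,0.4,0.4,0.4,0.4,0.4,0.4,0.4])

```text
time: 14.12
tool_pos: [633.2, -57.8, 169.6]
tcp_rot: [179.4, -69.1, 0.6]
ft_force: [-0.2, 0.0, -0.6]
finger_gap: 53.7
grip_force: 78.7
```

Run:
```python
from h import *
from bench import r
s,st=snap("wrist","w4.png")
goto(st,Rt(-.4,-70),(632,-59.2,165))
```

```text
turn [ 0.03 -0.12 -0.05] travel [-0.03 -0.04 -0.12] | joints [-19.5 -13.1 140.7 129.3  23.7 -49.2] pos [633.2 -57.8 169.6] rot [179.4 -69.1   0.6] F [-0.2  0.  -0.6] gap 53.7 grip 78.7
```

apply_moves(angular=[[0.03,-0.12,-0.05],[0,0,0],[0,0,0],[0,0,0],[0,0,0]], travel=[[-0.03,-0.04,-0.2],[0,0,-0.25],[0,0,-0.25],[0,0,0],[0,0,0]], jaw=[0.4,0.4,0.4,0.4,0.4])

```text
time: 14.8
tool_pos: [631.8, -59.4, 141.3]
tcp_rot: [-179.8, -70.0, -0.6]
ft_force: [-0.0, 0.7, -0.8]
finger_gap: 53.9
grip_force: 78.7
```

Run:
```python
from h import *
from bench import r
s,st=snap("wrist","w5.png"); a,_=snap("side","sd5.png"); b,_=snap("scene","sc5.png")
goto(st,Rt(-.4,-70),(632,-59.2,94.5))
# expected outline of the coupon from the hand pose
R,p=tool(st); C=p+R@(Rt(0,-70).T@np.array([18,0,-26.5])); A=R@Rt(0,-70).T
K=np.array([(x,y,z) for x in(-8,8) for y in(-28,28) for z in(-60,60)])@A.T+C
print("centre",C.round(1),"lowest",K[:,2].min().round(1))
ims=[]
for c,st_ in((s,st),(a,None),(b,None)):
    q=proj(c,K,st_); im=c["color"].copy(); x0,y0=np.clip(q.mean(0).astype(int)-[65,75],0,[382,234])
    im=cv2.resize(im[y0:y0+150,x0:x0+130] ,None,fx=4,fy=4,interpolation=2)
    for u,v in (q-[x0,y0])*4: cv2.circle(im,(int(u),int(v)),4,(255,0,0),-1)
    ims.append(cv2.resize(im,(266,307)))
cv2.imwrite("pics/v5.png",np.hstack(ims)[:,:,::-1])
```

```text
turn [-0.01  0.   -0.  ] travel [ 0.    0.   -1.17] | joints [-19.7  -6.8 140.5 139.7  28.7 -60.2] pos [631.8 -59.4 141.3] rot [-179.8  -70.    -0.6] F [-0.   0.7 -0.8] gap 53.9 grip 78.7
centre [649.8 -59.5 114.8] lowest 54.8
```

View pics/v5.png

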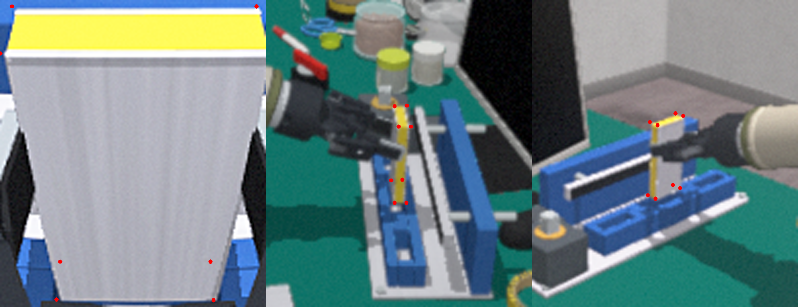

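The predicted corners (red) sit on the coupon in all three views, so it is upright over pocket 2 with its lower end about 55 mm above the bench. Descending.

apply_moves(angular=[[0,0,0],[0,0,0],[0,0,0],[0,0,0],[0,0,0],[0,0,0],[0,0,0]], travel=[[0,0,-0.15],[0,0,-0.2],[0,0,-0.2],[0,0,-0.2],[0,0,-0.2],[0,0,0],[0,0,0]], jaw=[0.4,0.4,0.4,0.4,0.4,0.4,0.4])

```text
time: 15.82
tool_pos: [631.5, -59.4, 102.6]
tcp_rot: [-179.8, -70.0, -0.6]
ft_force: [1.3, -0.0, -1.9]
finger_gap: 53.9
grip_force: 78.7
```

apply_moves(angular=[[0,0,0],[0,0,0],[0,0,0],[0,0,0],[0,0,0],[0,0,0]], travel=[[0,0,-0.07],[0,0,-0.07],[0,0,-0.05],[0,0,-0.03],[0,0,0],[0,0,0]], jaw=[0.4,0.4,0.4,0.4,0.4,0.4])

```text
time: 16.58
tool_pos: [632.2, -59.5, 95.0]
tcp_rot: [-179.8, -70.1, -0.5]
ft_force: [-1.1, 0.2, 5.2]
finger_gap: 54.1
grip_force: 79.0
```

Floor contact at z≈95 (5 N). Release and back off along the tool axis.

apply_moves(angular=[[0,0,0],[0,0,0],[0,0,0],[0,0,0],[0,0,0],[0,0,0],[0,0,0],[0,0,0],[0,0,0]], travel=[[0,0,0.03],[0,0,0],[0,0,0],[-0.2,0,0.08],[-0.25,0,0.15],[-0.1,0,0.3],[0,0,0.6],[0,0,0],[0,0,0]], jaw=[0.8,0.8,0.8,0.8,0.8,0.8,0.8,0.8,0.8])

```text
time: 17.7
tool_pos: [614.8, -60.5, 138.5]
tcp_rot: [-179.8, -69.9, -0.5]
ft_force: [-0.3, 0.0, -0.3]
finger_gap: 68.0
grip_force: 0.0
```

Run:
```python
from h import *
from bench import r
s,st=snap("wrist","w6.png"); a,_=snap("side","sd6.png"); b,_=snap("scene","sc6.png")
goto(st,Rt(9.9,0),(500,-240,170))
i=np.hstack([cv2.resize(s["color"],(266,200)),cv2.resize(a["color"][130:280,200:400],(266,200),interpolation=2),cv2.resize(b["color"][130:230,190:320],(266,200),interpolation=2)])
cv2.imwrite("pics/v6.png",i[:,:,::-1])
```

```text
turn [-0.73  8.72  1.12] travel [-2.87 -4.49  0.79] | joints [-21.   -9.4 143.1 137.3  29.3 -58.5] pos [614.8 -60.5 138.5] rot [-179.8  -69.9   -0.5] F [-0.3  0.  -0.3] gap 68.0 grip 0.0
```

View pics/v6.png

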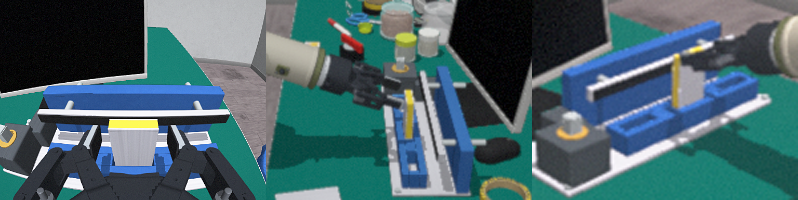

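The coupon stands upright in pocket 2 (side crop about (408,110), wrist crop about (133,140)). Next is coupon B.

apply_moves(angular=[[-0.06,0.73,0.09],[-0.06,0.73,0.09],[-0.06,0.73,0.09],[-0.06,0.73,0.09],[-0.06,0.73,0.09],[-0.06,0.73,0.09],[-0.06,0.73,0.09],[-0.06,0.73,0.09],[-0.06,0.73,0.09],[-0.06,0.73,0.09],[-0.06,0.73,0.09],[-0.06,0.73,0.09],[-0.1,0.6,0],[-0.1,0.6,0],[-0.1,0.6,0],[-0.1,0.6,0],[0,0,0],[0,0,0]], travel=[[0,0,0.4],[0,0,0.4],[0,0,0.2],[0,0,0],[-0.2,-0.4,0],[-0.4,-0.5,0],[-0.6,-0.7,0],[-0.6,-0.7,0],[-0.6,-0.7,0],[-0.6,-0.7,0],[-0.5,-0.6,0],[-0.1,-0.2,0],[0,0,-0.5],[0,0,-0.5],[0,0,-0.5],[0,0,0],[0,0,0],[0,0,0]], jaw=[0.8,0.8,0.8,0.8,0.8,0.8,0.8,0.8,0.8,0.8,0.8,0.8,1,1,1,1,1,1])

```text
time: 20.1
tool_pos: [475.9, -213.9, 96.0]
tcp_rot: [-177.4, 7.9, 8.0]
ft_force: [0.2, 0.4, -0.1]
finger_gap: 85.3
grip_force: 0.0
```

Run:
```python
from h import *
from bench import r
goto(r.sense(),Rt(9.9,20),(470.9,-241.9,40))
```

```text
turn [-0.55  1.45  0.32] travel [-0.13 -0.7  -1.4 ] | joints [-28.2  10.7  99.4  -2.6  77.8  54.8] pos [ 475.9 -213.9   96. ] rot [-177.4    7.9    8. ] F [ 0.2  0.4 -0.1] gap 85.3 grip 0.0
```

apply_moves(angular=[[-0.28,0.72,0.16],[-0.27,0.73,0.16],[0,0,0],[0,0,0]], travel=[[-0.06,-0.35,-0.2],[-0.07,-0.35,-0.2],[0,0,0],[0,0,0]], jaw=[1,1,1,1])

```text
time: 20.6
tool_pos: [471.0, -242.0, 81.0]
tcp_rot: [179.9, 19.9, 9.8]
ft_force: [1.0, 0.4, 0.6]
finger_gap: 85.4
grip_force: 0.0
```

Run:
```python
from h import *
from bench import r
s,st=snap("wrist","w7.png")
hsv=cv2.cvtColor(s["color"],cv2.COLOR_RGB2HSV); hh,ss,vv=cv2.split(hsv)
y=((hh>18)&(hh<35)&(ss>120)).astype(np.uint8)
n,l,sta,c=cv2.connectedComponentsWithStats(y)
for i in np.argsort(-sta[1:,4])[:3]+1:
    q=np.argwhere(l==i)[:,::-1]; rect=cv2.minAreaRect(plane(s,q,8,st)[:,:2].astype(np.float32)); print(sta[i],rect)
goto(st,Rt(9.9,20),(470.9,-241.9,25.5))
```

```text
[210 136  93   9 737] ((502.1521911621094, -236.26123046875), (5.5349321365356445, 55.6948356628418), 9.813085556030273)
[443  26   1   1   1] ((598.1602783203125, -326.25848388671875), (0.0, 0.0), 0.0)
[441  31   1   1   1] ((594.826171875, -326.0107727050781), (0.0, 0.0), 0.0)
turn [0.   0.02 0.01] travel [-0.    0.   -1.39] | joints [-25.5  21.   90.7 -11.4  84.8  57.4] pos [ 471. -242.   81.] rot [179.9  19.9   9.8] F [1.  0.4 0.6] gap 85.4 grip 0.0
```

apply_moves(angular=[[0,0,0],[0,0,0],[0,0,0],[0,0,0],[0,0,0],[0,0,0],[0,0,0],[0,0,0],[0,0,0],[0,0,0]], travel=[[0,0,-0.5],[0,0,-0.5],[0,0,-0.25],[0,0,-0.13],[0,0,0],[0,0,0],[0,0,0],[0,0,0],[0,0,0],[0,0,0]], jaw=[1,1,0.8,0.75,0.75,0.4,0.4,0.4,0.4,0.4])

```text
time: 21.9
tool_pos: [471.8, -242.5, 26.3]
tcp_rot: [179.8, 20.0, 9.8]
ft_force: [2.9, -0.3, 5.4]
finger_gap: 53.9
grip_force: 74.2
```

Run:
```python
from h import *
from bench import r
goto(r.sense(),Rt(-.4,-70),(632,-164.4,170))
```

```text
turn [  0.95 -11.22  -1.  ] travel [4.   1.95 3.59] | joints [-25.4  25.5  91.4 -11.7  79.7  58.5] pos [ 471.8 -242.5   26.3] rot [179.8  20.    9.8] F [ 2.9 -0.3  5.4] gap 53.9 grip 74.2
```

apply_moves(angular=[[0,0,0],[0,0,0],[0,0,0],[0,0,0],[0.05,-0.6,-0.05],[0.05,-0.6,-0.05],[0.05,-0.6,-0.05],[0.05,-0.6,-0.05],[0.05,-0.6,-0.05],[0.05,-0.6,-0.05],[0.05,-0.6,-0.05],[0.05,-0.6,-0.05],[0,0,0],[0,0,0]], travel=[[0,0,0.7],[0,0,1],[0,0,1],[0,0,0.9],[0.5,0.24,0],[0.5,0.24,0],[0.5,0.24,0],[0.5,0.24,0],[0.5,0.24,0],[0.5,0.24,0],[0.5,0.25,0],[0.5,0.25,0],[0,0,0],[0,0,0]], jaw=[0.4,0.4,0.4,0.4,0.4,0.4,0.4,0.4,0.4,0.4,0.4,0.4,0.4,0.4])

```text
time: 23.65
tool_pos: [630.3, -164.8, 169.0]
tcp_rot: [177.7, -18.3, 6.5]
ft_force: [-0.1, -0.5, -0.6]
finger_gap: 53.9
grip_force: 73.9
```

Run:
```python
from h import *
from bench import r
goto(r.sense(),Rt(-.4,-70),(632,-164.4,170))
```

```text
turn [ 0.56 -6.45 -0.59] travel [0.04 0.01 0.02] | joints [-22.7   3.7 100.4   7.9  58.9  58.1] pos [ 630.3 -164.8  169. ] rot [177.7 -18.3   6.5] F [-0.1 -0.5 -0.6] gap 53.9 grip 73.9
```

apply_moves(angular=[[0.05,-0.54,-0.05],[0.05,-0.54,-0.05],[0.05,-0.54,-0.05],[0.05,-0.54,-0.05],[0.05,-0.54,-0.05],[0.05,-0.54,-0.05],[0.05,-0.54,-0.05],[0.05,-0.54,-0.05],[0.05,-0.54,-0.05],[0.05,-0.54,-0.05],[0.03,-0.54,-0.05],[0.03,-0.5,-0.04],[0,0,0],[0,0,0],[0,0,0]], travel=[[0.04,0,0],[0,0,0],[0,0,0],[0,0,0],[0,0,0],[0,0,0],[0,0,0],[0,0,0],[0,0,0],[0,0,0],[0,0,0],[0,0,0],[0,0,0],[0,0,0],[0,0,0]], jaw=[0.4,0.4,0.4,0.4,0.4,0.4,0.4,0.4,0.4,0.4,0.4,0.4,0.4,0.4,0.4])

```text
time: 25.52
tool_pos: [633.4, -164.9, 170.8]
tcp_rot: [179.7, -70.2, 0.0]
ft_force: [-0.4, -0.1, -2.1]
finger_gap: 54.0
grip_force: 74.0
```

Run:
```python
from h import *
from bench import r
goto(r.sense(),Rt(-.4,-70),(631,-164.4,140))
```

```text
turn [ 0.01  0.02 -0.02] travel [-0.06  0.01 -0.77] | joints [-35.8  -6.  135.4 112.3  36.2 -40.7] pos [ 633.4 -164.9  170.8] rot [179.7 -70.2   0. ] F [-0.4 -0.1 -2.1] gap 54.0 grip 74.0
```

apply_moves(angular=[[0,0,0],[0,0,0],[0,0,0],[0,0,0],[0,0,0]], travel=[[-0.06,0.01,-0.25],[0,0,-0.25],[0,0,-0.25],[0,0,0],[0,0,0]], jaw=[0.4,0.4,0.4,0.4,0.4])

```text
time: 26.15
tool_pos: [630.8, -164.3, 140.4]
tcp_rot: [179.8, -70.2, -0.1]
ft_force: [0.0, -0.4, -1.0]
finger_gap: 53.9
grip_force: 74.0
```

Run:
```python
from h import *
from bench import r
s,st=snap("wrist","w8.png"); a,_=snap("side","sd8.png"); b,_=snap("scene","sc8.png")
goto(st,Rt(-.4,-70),(631,-164.4,95))
R,p=tool(st); C=p+R@(Rt(0,-70).T@np.array([18.3,0,-27.3])); A=R@Rt(0,-70).T
K=np.array([(x,y,z) for x in(-8,8) for y in(-28,28) for z in(-60,60)])@A.T+C
print("centre",C.round(1),"lowest",K[:,2].min().round(1))
ims=[]
for c,st_ in((s,st),(a,None),(b,None)):
    q=proj(c,K,st_); im=c["color"].copy(); x0,y0=np.clip(q.mean(0).astype(int)-[65,75],0,[382,234])
    im=cv2.resize(im[y0:y0+150,x0:x0+130] ,None,fx=4,fy=4,interpolation=2)
    for u,v in (q-[x0,y0])*4: cv2.circle(im,(int(u),int(v)),4,(255,0,0),-1)
    ims.append(cv2.resize(im,(266,307)))
cv2.imwrite("pics/v8.png",np.hstack(ims)[:,:,::-1])
```

```text
turn [ 0.01  0.02 -0.02] travel [ 0.01 -0.   -1.14] | joints [-36.   -0.7 135.2 118.1  38.5 -48. ] pos [ 630.8 -164.3  140.4] rot [ 1.798e+02 -7.020e+01 -1.000e-01] F [ 0.  -0.4 -1. ] gap 53.9 grip 74.0
centre [ 649.1 -164.5  113.2] lowest 53.1
```

View pics/v8.png

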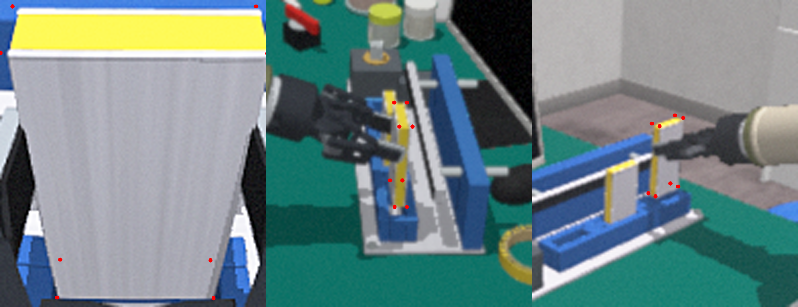

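The coupon aligns with its predicted corners above pocket 3, and the other coupon stands in pocket 2. Descending.

apply_moves(angular=[[0,0,0],[0,0,0],[0,0,0],[0,0,0],[0,0,0],[0,0,0],[0,0,0]], travel=[[0,0,-0.15],[0,0,-0.2],[0,0,-0.2],[0,0,-0.2],[0,0,-0.15],[0,0,0],[0,0,0]], jaw=[0.4,0.4,0.4,0.4,0.4,0.4,0.4])

```text
time: 27.18
tool_pos: [630.4, -164.3, 103.6]
tcp_rot: [179.9, -70.1, -0.2]
ft_force: [-0.5, 0.2, -2.2]
finger_gap: 54.4
grip_force: 74.0
```

apply_moves(angular=[[0,0,0],[0,0,0],[0,0,0],[0,0,0],[0,0,0],[0,0,0]], travel=[[0,0,-0.07],[0,0,-0.07],[0,0,-0.05],[0,0,-0.04],[0,0,0],[0,0,0]], jaw=[0.4,0.4,0.4,0.4,0.4,0.4])

```text
time: 27.92
tool_pos: [631.4, -164.3, 96.3]
tcp_rot: [179.8, -70.3, -0.0]
ft_force: [-2.6, 2.1, 6.6]
finger_gap: 54.1
grip_force: 74.6
```

apply_moves(angular=[[0,0,0],[0,0,0],[0,0,0],[0,0,0],[0,0,0],[0,0,0],[0,0,0],[0,0,0],[0,0,0]], travel=[[0,0,0.03],[0,0,0],[0,0,0],[-0.2,0,0.08],[-0.25,0,0.15],[-0.1,0,0.3],[0,0,0.6],[0,0,0],[0,0,0]], jaw=[0.8,0.8,0.8,0.8,0.8,0.8,0.8,0.8,0.8])

```text
time: 29.05
tool_pos: [608.0, -164.2, 140.3]
tcp_rot: [179.8, -70.1, -0.2]
ft_force: [-0.3, 0.2, -0.4]
finger_gap: 68.3
grip_force: 0.0
```

Run:
```python
from h import *
from bench import r
s,st=snap("wrist","w9.png"); a,_=snap("side","sd9.png"); b,_=snap("scene","sc9.png")
goto(st,Rt(0,0),(500,0,300))
K=lambda y,x:[(x+dx,y+dy,128) for dx in(-8,8) for dy in(-28,28)]
for n,c,st_ in(("wrist",s,st),("scene",b,None)):
    im=c["color"]; h,S,v=cv2.split(cv2.cvtColor(im,cv2.COLOR_RGB2HSV)); m=((h>20)&(h<35)&(S>120)&(v>60)).astype(np.uint8)
    N,l,sta,ce=cv2.connectedComponentsWithStats(m)
    for i in range(1,N):
        if sta[i,4]>40:print(n,sta[i],ce[i].round())
    for y,x in((-59.2,649.7),(-164.4,649.2)): print(n,"top corners expected",proj(c,K(y,x),st_).round().tolist())
```

```text
turn [0.03 8.76 0.03] travel [-2.7   4.1   3.99] | joints [-38.3  -4.1 138.3 115.3  39.8 -46.6] pos [ 608.  -164.2  140.3] rot [179.8 -70.1  -0.2] F [-0.3  0.2 -0.4] gap 68.3 grip 0.0
wrist [326 177  22  51 325] [337. 208.]
wrist [  65  221   91   54 1248] [115. 235.]
wrist [ 210  223   94   14 1220] [257. 230.]
wrist top corners expected [[132.0, 238.0], [62.0, 234.0], [139.0, 220.0], [71.0, 218.0]]
wrist top corners expected [[305.0, 241.0], [209.0, 241.0], [302.0, 222.0], [212.0, 222.0]]
scene [281 148   5  26  50] [282. 160.]
scene [259 154  14  30  60] [262. 166.]
scene [133 212  23  17 323] [144. 220.]
scene [188 281  12   8  55] [194. 285.]
scene [  0 297  36  30 323] [ 18. 315.]
scene top corners expected [[274.0, 154.0], [262.0, 159.0], [271.0, 152.0], [258.0, 157.0]]
scene top corners expected [[296.0, 146.0], [285.0, 150.0], [292.0, 144.0], [281.0, 148.0]]
```

Both coupon tops match the height and position expected for standing on the floors (wrist rows 223–237 against 222–241 predicted). Now to the handle.

apply_moves(angular=[[0,0.6,0],[0,0.6,0],[0,0.6,0],[0,0.6,0],[0,0.6,0],[0,0.6,0],[0,0.6,0],[0,0.6,0],[0,0.6,0],[0,0.6,0],[0,0.6,0],[0,0.6,0],[0,0.6,0],[0,0.9,0],[0,0,0],[0,0,0]], travel=[[0,0,0.4],[0,0,0.4],[0,0,0.4],[0,0,0.4],[0,0,0.3],[0,0,0.3],[0,0,0.3],[-0.1,0.2,0],[-0.1,0.5,0],[-0.2,0.8,0],[-0.2,0.8,0],[-0.2,0.8,0],[-0.2,0.8,0],[-0.2,0.8,0],[0,0,0],[0,0,0]], jaw=[0.8,0.8,0.8,0.8,0.8,0.8,0.8,0.8,0.8,0.8,0.8,0.8,0.8,0.8,0.8,0.8])

```text
time: 31.2
tool_pos: [561.1, 27.3, 230.6]
tcp_rot: [-179.5, -2.8, -0.0]
ft_force: [-0.4, -0.5, 0.2]
finger_gap: 68.8
grip_force: 0.0
```

Run:
```python
from h import *
from bench import r
goto(r.sense(),Rt(122,0),(560,310,220))
```

```text
turn [-0.4   0.14 15.25] travel [-0.03  7.07 -0.27] | joints [-2.8 -0.2 96.   0.6 81.5 87.1] pos [561.1  27.3 230.6] rot [-179.5   -2.8   -0. ] F [-0.4 -0.5  0.2] gap 68.8 grip 0.0
```

Run:
```python
from h import *
snap("wrist","w10.png")
```

apply_moves(angular=[[-0.4,0.14,0],[0,0,0.95],[0,0,0.95],[0,0,0.95],[0,0,0.95],[0,0,0.95],[0,0,0.95],[0,0,0.95],[0,0,0.95],[0,0,0.95],[0,0,0.95],[0,0,0.95],[0,0,0.95],[0,0,0.95],[0,0,0.95],[0,0,0.95],[0,0,0.95],[0,0,0],[0,0,0]], travel=[[0,0,0],[0,0.44,0],[0,0.44,0],[0,0.44,0],[0,0.44,0],[0,0.44,0],[0,0.44,0],[0,0.44,0],[0,0.44,0],[0,0.44,0],[0,0.44,0],[0,0.44,0],[0,0.44,0],[0,0.44,0],[0,0.44,0],[0,0.44,0],[0,0.44,0],[0,0,0],[0,0,0]], jaw=[0.8,0.8,0.8,0.8,0.8,0.8,0.8,0.8,0.8,0.8,0.8,0.8,0.8,0.8,0.8,0.8,0.8,0.8,0.8])

```text
time: 33.62
tool_pos: [561.5, 307.8, 231.9]
tcp_rot: [177.2, -1.7, 121.4]
ft_force: [0.2, 0.6, 0.3]
finger_gap: 68.2
grip_force: 0.0
```

Run:
```python
from h import *
from bench import r
s,st=snap("wrist","w11.png"); a,_=snap("side","sd11.png"); b,_=snap("scene","sc11.png")
goto(st,Rt(122,0),(560,310,220))
h,S,v=cv2.split(cv2.cvtColor(s["color"],cv2.COLOR_RGB2HSV)); m=(((h<8)|(h>172))&(S>140)&(v>60)).astype(np.uint8)
N,l,sta,ce=cv2.connectedComponentsWithStats(m)
for i in range(1,N):
    if sta[i,4]>150: print(sta[i],cv2.minAreaRect(plane(s,np.argwhere(l==i)[:,::-1],61,st)[:,:2].astype(np.float32)))
# crop: full wrist + spindle from w10
s2,st2=pickle.load(open("w10.png.pkl","rb")); u,w=proj(s2,[(651.5,168,98)],st2)[0].astype(int); print(u,w)
x0,y0=max(u-25,0),max(w-25,0); c=s2["color"][y0:y0+50,x0:x0+50]; print("origin",x0,y0,c.shape)
cv2.imwrite("pics/v11.png",np.hstack([cv2.resize(s["color"],(480,360)),cv2.resize(c,(300,360),interpolation=2)])[:,:,::-1])
```

```text
turn [-0.36  0.18  0.07] travel [-0.04  0.05 -0.3 ] | joints [23.1 11.9 82.9  2.1 82.7 -8.6] pos [561.5 307.8 231.9] rot [177.2  -1.7 121.4] F [0.2 0.6 0.3] gap 68.2 grip 0.0
[ 246   76   17   96 1296] ((535.8431396484375, 358.32611083984375), (14.074621200561523, 94.59168243408203), 32.56441879272461)
106 100
origin 81 75 (50, 50, 3)
```

View pics/v11.png

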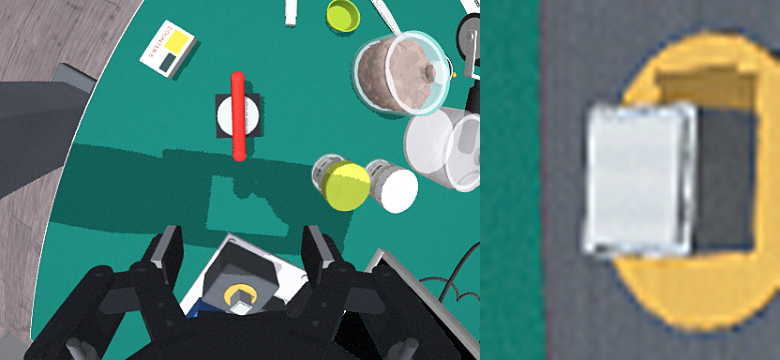

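The left half shows the handle at (238,116), with bar and hub concentric and the timer well clear at (166,48). The right half shows the spindle tip face, with corners at about (588,105), (697,107), (690,257) and (583,250).

Run:
```python
from h import *
from bench import r
s,st=pickle.load(open("w10.png.pkl","rb"))
q=(np.array([(588,105),(697,107),(690,257),(583,250)],float)-[480,0])/[6,7.2]+[81,75]-.45
w=plane(s,q,97,st)[:,:2]; print(w.round(1).tolist(),w.mean(0).round(1))
for i in range(4): 
    d=w[(i+1)%4]-w[i]; print(np.linalg.norm(d).round(1),np.degrees(np.arctan2(d[1],d[0])).round(1))
# spindle shaft edges in bright mask of the tip
x0,y0=81,75; g=cv2.cvtColor(s["color"],cv2.COLOR_RGB2GRAY)[75:125,81:131]
m=(g>150).astype(np.uint8); m[:, :15]=0
cn=max(cv2.findContours(m,0,1)[0],key=cv2.contourArea)[:,0]+[81,75]
print(cv2.minAreaRect(plane(s,cn,98,st)[:,:2].astype(np.float32)))
s,st=pickle.load(open("w11.png.pkl","rb"))
goto(r.sense(),Rt(122.6,0),(535.8,358.3,110))
```

```text
[[663.3, 177.0], [660.9, 157.0], [641.5, 158.9], [644.2, 178.7]] [652.5 167.9]
20.2 -96.9
19.4 174.4
20.0 82.4
19.2 -4.9
((651.129638671875, 160.12496948242188), (34.65438461303711, 37.42967224121094), 87.52447509765625)
turn [-0.36  0.18  0.14] travel [-0.64  1.25 -3.05] | joints [23.1 11.9 82.9  2.1 82.7 -8.6] pos [561.5 308.1 232. ] rot [177.2  -1.7 121.5] F [-0.2 -0.7 -0.9] gap 68.5 grip 0.0
```

Spindle centre ≈ (652.3,167.8), flats at ≈ -6.3°. Move onto the handle.

apply_moves(angular=[[-0.18,0.09,0.07],[-0.18,0.09,0.07],[0,0,0],[0,0,0],[0,0,0],[0,0,0],[0,0,0]], travel=[[-0.16,0.31,-0.4],[-0.16,0.31,-0.6],[-0.16,0.31,-0.7],[-0.16,0.32,-0.7],[0,0,-0.65],[0,0,0],[0,0,0]], jaw=[0.8,0.8,0.8,0.8,0.6,0.6,0.6])

```text
time: 34.65
tool_pos: [535.7, 359.5, 110.3]
tcp_rot: [180.0, -0.0, 122.8]
ft_force: [0.7, 0.4, -0.7]
finger_gap: 51.4
grip_force: 0.0
```

Run:
```python
from h import *
from bench import r
s,st=snap("wrist","w12.png")
goto(st,Rt(122.6,0),(535.8,358.3,67))
h,S,v=cv2.split(cv2.cvtColor(s["color"],cv2.COLOR_RGB2HSV)); m=(((h<8)|(h>172))&(S>140)&(v>60)).astype(np.uint8)
N,l,sta,ce=cv2.connectedComponentsWithStats(m)
for i in range(1,N):
    if sta[i,4]>150: print(sta[i],cv2.minAreaRect(plane(s,np.argwhere(l==i)[:,::-1],61,st)[:,:2].astype(np.float32)))
```

```text
turn [-0.    0.   -0.02] travel [ 0.   -0.03 -1.08] | joints [29.3 20.4 85.8  0.  73.8 -3.5] pos [535.7 359.5 110.3] rot [180.   -0.  122.8] F [ 0.7  0.4 -0.7] gap 51.4 grip 0.0
[ 246  148   24  143 2979] ((534.8638916015625, 359.8330993652344), (13.800939559936523, 99.1584243774414), 32.416439056396484)
```

apply_moves(angular=[[0,0,-0.04],[0,0,0],[0,0,0],[0,0,0],[0,0,0],[0,0,0],[0,0,0],[0,0,0],[0,0,0]], travel=[[-0.02,0.01,-0.5],[0,0,-0.38],[0,0,-0.2],[0,0,0],[0,0,0],[0,0,0],[0,0,0],[0,0,0],[0,0,0]], jaw=[0.6,0.6,0.6,0.6,0.1,0.1,0.1,0.1,0.1], force=90)

```text
time: 35.83
tool_pos: [535.4, 359.8, 67.7]
tcp_rot: [179.9, -0.0, 122.4]
ft_force: [-1.9, -0.4, 5.6]
finger_gap: 11.4
grip_force: 89.5
```

Run:
```python
from h import *
from bench import r
goto(r.sense(),Rt(83.7,0),(652.3,167.8,200))
```

```text
turn [-0.    0.01 -4.84] travel [ 2.92 -4.8   3.31] | joints [29.3 23.1 87.2  0.  69.6 -3.1] pos [535.4 359.8  67.7] rot [179.9  -0.  122.4] F [-1.9 -0.4  5.6] gap 11.4 grip 89.5
```

apply_moves(angular=[[0,0,0],[0,0,0],[0,0,0],[0,0,0],[0,0,0],[0,0,-0.48],[0,0,-0.48],[0,0,-0.48],[0,0,-0.48],[0,0,-0.48],[0,0,-0.48],[0,0,-0.48],[0,0,-0.48],[0,0,-0.5],[0,0,-0.5],[0,0,0],[0,0,0],[0,0,0]], travel=[[0,0,0.4],[0,0,0.9],[0,0,0.9],[0,0,0.9],[0,0,0.9],[0.29,-0.48,0],[0.29,-0.48,0],[0.29,-0.48,0],[0.29,-0.48,0],[0.29,-0.48,0],[0.29,-0.48,0],[0.29,-0.48,0],[0.29,-0.48,0],[0.3,-0.48,0],[0.3,-0.48,0],[0,0,0],[0,0,0],[0,0,0]], jaw=[0.1,0.1,0.1,0.1,0.1,0.1,0.1,0.1,0.1,0.1,0.1,0.1,0.1,0.1,0.1,0.1,0.1,0.1])

```text
time: 38.08
tool_pos: [651.5, 168.1, 226.7]
tcp_rot: [-180.0, -0.0, 83.7]
ft_force: [-0.3, 1.0, -1.8]
finger_gap: 12.1
grip_force: 88.5
```

Run:
```python
from h import *
from bench import r
s,st=snap("wrist","w13.png"); a,_=snap("side","sd13.png"); b,_=snap("scene","sc13.png")
goto(st,Rt(83.7,0),(652.3,167.8,175))
h,S,v=cv2.split(cv2.cvtColor(s["color"],cv2.COLOR_RGB2HSV)); m=(((h<8)|(h>172))&(S>140)&(v>60)).astype(np.uint8)
N,l,sta,ce=cv2.connectedComponentsWithStats(m)
for i in range(1,N):
    if sta[i,4]>150: print(sta[i],cv2.minAreaRect(plane(s,np.argwhere(l==i)[:,::-1],st["tool_pos"][2]-7,st)[:,:2].astype(np.float32)))
cv2.imwrite("pics/v13.png",np.hstack([cv2.resize(s["color"],(360,270)),cv2.resize(a["color"][80:230,240:390],(220,270),interpolation=2),cv2.resize(b["color"][80:230,150:300],(220,270),interpolation=2)])[:,:,::-1])
```

```text
turn [-0.   -0.   -0.01] travel [ 0.02 -0.01 -1.29] | joints [10.1 19.5 74.5  0.  86.  16.3] pos [651.5 168.1 226.7] rot [-180.    -0.    83.7] F [-0.3  1.  -1.8] gap 12.1 grip 88.5
[ 242  164   33  170 4456] ((651.9313354492188, 169.21075439453125), (99.91564178466797, 14.245400428771973), 83.77290344238281)
```

View pics/v13.png

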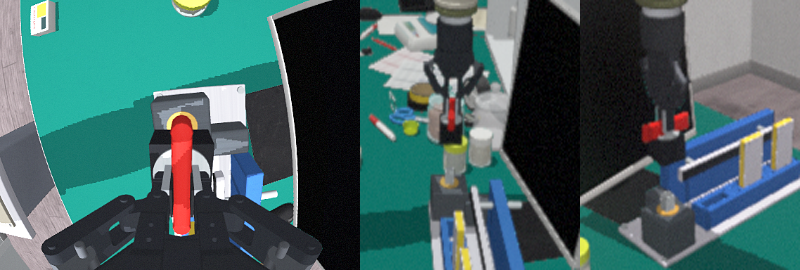

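The left half shows the handle gripped and aligned, bar from (182,120) to (182,230). The other two views show it over the spindle with both coupons still standing. I'll correct about 1 mm and lower until just above the tip.

apply_moves(angular=[[0,0,0],[0,0,0],[0,0,0],[0,0,0],[0,0,0],[0,0,0]], travel=[[0.01,-0.03,-0.4],[0,0,-0.5],[0,0,-0.4],[0,0,-0.18],[0,0,0],[0,0,0]], jaw=[0.1,0.1,0.1,0.1,0.1,0.1])

```text
time: 38.98
tool_pos: [652.3, 166.3, 167.7]
tcp_rot: [180.0, -0.0, 83.7]
ft_force: [-1.1, 0.5, -2.3]
finger_gap: 11.9
grip_force: 88.5
```

Run:
```python
from h import *
from bench import r
a,st=snap("side","sd14.png"); b,_=snap("scene","sc14.png"); snap("wrist","w14.png")
goto(st,Rt(83.7,0),(652,167,160))
def crop(c,h,w):
    u,v=proj(c,[(652,168,95)])[0].astype(int); print(u-20,v-22)
    return cv2.resize(c["color"][v-22:v+22,u-20:u+20],(400,440),interpolation=2)
cv2.imwrite("pics/v14.png",np.hstack([crop(a,0,0),crop(b,0,0)])[:,:,::-1])
```

```text
turn [-0.  0.  0.] travel [-0.01  0.02 -0.19] | joints [ 9.9 21.6 78.1  0.  80.3 16.2] pos [652.3 166.3 167.7] rot [180.   -0.   83.7] F [-1.1  0.5 -2.3] gap 11.9 grip 88.5
281 152
189 165
```

View pics/v14.png

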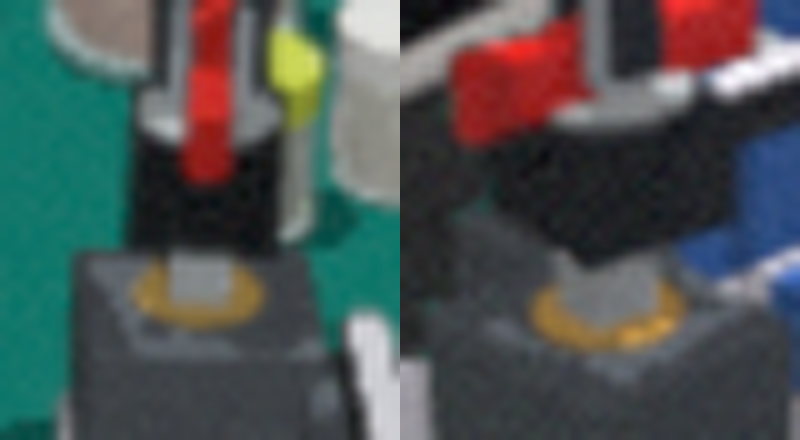

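In both crops the hub (133–278 left, 495–738 right) is centred over the spindle (170–233 left, 555–665 right) to within about 1 mm. Lowering gently.

apply_moves(angular=[[0,0,0],[0,0,0],[0,0,0],[0,0,0],[0,0,0],[0,0,0]], travel=[[-0.01,0,-0.05],[0,0,-0.05],[0,0,-0.05],[0,0,-0.05],[0,0,0],[0,0,0]], jaw=[0.1,0.1,0.1,0.1,0.1,0.1])

```text
time: 39.88
tool_pos: [653.3, 166.9, 163.1]
tcp_rot: [179.7, -0.1, 83.7]
ft_force: [-2.7, -0.1, 12.0]
finger_gap: 11.8
grip_force: 90.8
```

apply_moves(angular=[[0,0,0],[0,0,0],[0,0,0],[0,0,0]], travel=[[0.03,0.01,0],[0.02,0.01,0],[0,0,0],[0,0,0]], jaw=[0.1,0.1,0.1,0.1])

```text
time: 40.38
tool_pos: [654.1, 167.1, 163.1]
tcp_rot: [179.9, -0.0, 83.7]
ft_force: [-9.2, -2.8, 16.8]
finger_gap: 11.8
grip_force: 91.7
```

Run:
```python
from h import *
from bench import r
st=r.sense(); print(st["ft_force"].round(2),st["wrist_torque"].round(3),st["tool_pos"].round(1))
a,_=snap("side","sd15.png"); b,_=snap("scene","sc15.png")
def crop(c):
    u,v=proj(c,[(652,168,95)])[0].astype(int)
    return cv2.resize(c["color"][v-22:v+22,u-20:u+20],(400,440),interpolation=2)
cv2.imwrite("pics/v15.png",np.hstack([crop(a),crop(b)])[:,:,::-1])
```

```text
[-9.2  -2.82 16.76] [-0.313  1.949  0.078] [654.1 167.1 163.1]
```

View pics/v15.png

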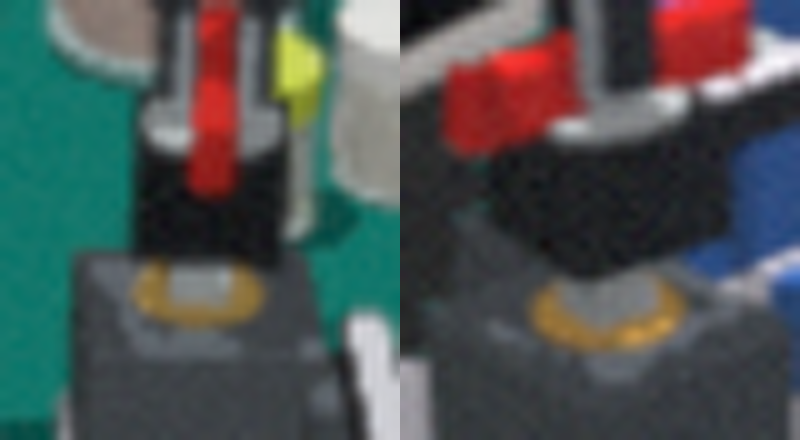

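Under vertical load the arm deflects by about +x 1 mm per 7 N, so the hub now sits about 2.5 mm too far +x (left crop: hub centre 209, spindle 200). I'll unload, shift back and press again lightly.

apply_moves(angular=[[0,0,0],[0,0,0],[0,0,0],[0,0,0],[0,0,0],[0,0,0]], travel=[[0,0,0.08],[-0.07,0,0],[0,0,-0.04],[0,0,-0.04],[0,0,0],[0,0,0]], jaw=[0.1,0.1,0.1,0.1,0.1,0.1])

```text
time: 41.22
tool_pos: [652.1, 167.3, 163.0]
tcp_rot: [179.8, -0.1, 83.7]
ft_force: [-5.0, -0.5, 17.1]
finger_gap: 12.1
grip_force: 91.7
```

Run:
```python
from bench import r
st=r.sense(); print(st["ft_force"].round(2),st["wrist_torque"].round(3),st["tool_pos"].round(1),st["tcp_rot"].round(1))
```

```text
[-5.   -0.47 17.09] [0.049 0.978 0.035] [652.1 167.3 163. ] [ 1.798e+02 -1.000e-01  8.370e+01]
```

apply_moves(angular=[[0,0,0],[0,0,0],[0,0,0],[0,0,0]], travel=[[0,0.02,0.02],[0,0.02,0],[0,0,0],[0,0,0]], jaw=[0.1,0.1,0.1,0.1])

```text
time: 41.72
tool_pos: [652.0, 167.9, 163.1]
tcp_rot: [179.8, 0.0, 83.7]
ft_force: [-3.5, -4.1, 14.0]
finger_gap: 12.0
grip_force: 91.1
```

Run:
```python
from bench import r
st=r.sense(); print(st["ft_force"].round(2),st["wrist_torque"].round(3),st["tool_pos"].round(1),st["tcp_rot"].round(1))
```

```text
[-3.48 -4.12 14.03] [-0.74  0.76  0.07] [652.  167.9 163.1] [179.8   0.   83.7]
```

apply_moves(angular=[[0,0,0],[0,0,0],[0,0,0],[0,0,0],[0,0,0],[0,0,0]], travel=[[0,0,0.1],[-0.04,-0.01,0],[0,0,-0.05],[0,0,-0.05],[0,0,0],[0,0,0]], jaw=[0.1,0.1,0.1,0.1,0.1,0.1])

```text
time: 42.48
tool_pos: [650.0, 168.4, 163.3]
tcp_rot: [179.9, -0.0, 83.7]
ft_force: [-5.7, -2.0, 17.8]
finger_gap: 12.2
grip_force: 91.5
```

Run:
```python
from bench import r
st=r.sense(); print(st["ft_force"].round(2),st["wrist_torque"].round(3),st["tool_pos"].round(1),st["tcp_rot"].round(1))
```

```text
[-5.73 -1.97 17.81] [-0.347  1.141 -0.026] [650.  168.4 163.3] [179.9  -0.   83.7]
```

Sliding hasn't found the bore, so I'll measure the hub against the spindle numerically in the fixed cameras.

Run:
```python
from h import *
for n,t in(("sd13","sd14"),("sc13","sc14")):
    s,_=pickle.load(open(n+".png.pkl","rb")); b,stb=pickle.load(open(t+".png.pkl","rb"))
    g=cv2.cvtColor(s["color"],cv2.COLOR_RGB2GRAY).astype(int); g2=cv2.cvtColor(b["color"],cv2.COLOR_RGB2GRAY).astype(int)
    top=proj(s,[(652,168,98)])[0]; seat=proj(s,[(652,168,72)])[0]; print(n,"top",top.round(1),"seat",seat.round(1))
    u=int(round(top[0]))
    for v in range(int(top[1])-5,int(seat[1])+5): print(v,g[v,u-9:u+10].tolist())
    hb=proj(s,[(652,168,100)])[0]; print(t,"hub: underside centre",hb.round(1))
    for v in range(int(hb[1])-12,int(hb[1])+12,2): print(v,g2[v,u-14:u+15].tolist())
```

```text
sd13 top [301.8 174. ] seat [301.5 181.1]
169 [89, 87, 88, 106, 148, 148, 131, 129, 133, 132, 134, 131, 131, 131, 129, 127, 122, 121, 124]
170 [85, 91, 88, 103, 147, 148, 132, 126, 133, 134, 133, 130, 132, 130, 128, 123, 120, 118, 120]
171 [84, 87, 87, 104, 141, 144, 130, 130, 130, 131, 130, 128, 130, 128, 124, 125, 123, 114, 120]
172 [84, 88, 90, 103, 141, 138, 131, 131, 130, 132, 137, 132, 130, 127, 125, 124, 122, 119, 135]
173 [88, 85, 90, 104, 147, 146, 131, 130, 128, 135, 153, 133, 128, 126, 124, 123, 122, 126, 138]
174 [86, 86, 84, 95, 124, 159, 139, 134, 136, 134, 138, 115, 125, 126, 126, 126, 130, 147, 135]
175 [88, 87, 88, 90, 108, 161, 138, 135, 146, 148, 143, 114, 125, 127, 130, 140, 139, 135, 94]
176 [91, 88, 86, 88, 102, 133, 134, 133, 145, 146, 142, 112, 121, 124, 124, 119, 94, 73, 67]
177 [79, 76, 80, 89, 94, 132, 134, 136, 136, 138, 133, 106, 100, 99, 99, 97, 70, 67, 74]
178 [99, 99, 112, 136, 126, 139, 135, 134, 134, 133, 131, 101, 81, 74, 70, 71, 63, 60, 72]
179 [100, 110, 141, 162, 150, 140, 138, 136, 135, 133, 136, 118, 106, 81, 68, 64, 62, 68, 68]
180 [101, 121, 
[... 4743 characters left out ...]
, 35, 33, 33, 23, 32, 31, 28, 34, 42, 30, 37, 44, 61]
188 [57, 58, 62, 68, 67, 66, 52, 48, 36, 26, 31, 34, 27, 39, 33, 33, 29, 33, 34, 36, 34, 32, 45, 50, 58, 72, 68, 63, 63]
190 [54, 55, 54, 60, 59, 64, 62, 62, 69, 86, 92, 44, 28, 32, 33, 41, 57, 74, 80, 82, 71, 75, 73, 73, 73, 75, 63, 61, 57]
192 [62, 57, 56, 57, 60, 62, 62, 66, 69, 87, 110, 110, 98, 100, 109, 110, 122, 117, 123, 111, 85, 76, 96, 95, 82, 79, 92, 102, 111]
194 [63, 57, 70, 64, 64, 65, 70, 84, 105, 114, 117, 115, 112, 112, 116, 118, 118, 124, 123, 128, 113, 99, 85, 81, 90, 104, 128, 133, 129]
196 [65, 63, 68, 66, 73, 67, 68, 99, 118, 118, 117, 115, 115, 114, 121, 120, 120, 118, 120, 127, 120, 111, 97, 90, 94, 93, 95, 89, 79]
```

apply_moves(angular=[[0,0,0],[0,0,0],[0,0,0],[0,0,0]], travel=[[0,0,0.12],[0,0,0.07],[0,0,0],[0,0,0]], jaw=[0.1,0.1,0.1,0.1])

```text
time: 42.98
tool_pos: [648.8, 168.2, 167.0]
tcp_rot: [-179.9, 0.0, 83.7]
ft_force: [0.1, -0.4, -2.4]
finger_gap: 12.0
grip_force: 88.8
```

Run:
```python
from h import *
from bench import r
s,st=snap("wrist","w16.png"); snap("side","sd16.png"); snap("scene","sc16.png")
print(st["ft_force"].round(2),st["wrist_torque"].round(3),st["tool_pos"].round(1),st["tcp_rot"].round(1))
for f in("w13","w16"):
    s,st=pickle.load(open(f+".png.pkl","rb"))
    h,S,v=cv2.split(cv2.cvtColor(s["color"],cv2.COLOR_RGB2HSV)); m=(((h<8)|(h>172))&(S>140)&(v>60)).astype(np.uint8)
    N,l,sta,ce=cv2.connectedComponentsWithStats(m); i=1+np.argmax(sta[1:,4]); print(sta[i],ce[i].round(1))
    rct=cv2.minAreaRect(plane(s,np.argwhere(l==i)[:,::-1],st["tool_pos"][2]-6.7,st)[:,:2].astype(np.float32)); print(rct,(np.array(rct[0])-st["tool_pos"][:2]).round(2))
```

```text
[ 0.09 -0.35 -2.44] [0.052 0.007 0.039] [648.8 168.2 167. ] [-179.9    0.    83.7]
[ 242  164   33  170 4456] [258.  244.6]
((651.95166015625, 169.4012908935547), (99.67635345458984, 14.211264610290527), 83.7727279663086) [0.5  1.33]
[ 241  164   34  170 4456] [258.  244.5]
((649.4478149414062, 169.53756713867188), (99.72672271728516, 14.61514663696289), 84.2556381225586) [0.63 1.31]
```

apply_moves(angular=[[0,0,0],[0,0,0],[0,0,0],[0,0,0],[0,0,0],[0,0,0],[0,0,0],[0,0,0],[0,0,0]], travel=[[0.07,-0.02,0],[0,0,-0.08],[0,0,-0.05],[0,0.02,0],[0,0.02,0],[0,0.02,-0.01],[0,0.01,-0.01],[0,0,-0.01],[0,0,0]], jaw=[0.1,0.1,0.1,0.1,0.1,0.1,0.1,0.1,0.1])

```text
time: 44.25
tool_pos: [651.9, 170.3, 161.1]
tcp_rot: [-180.0, -0.0, 83.7]
ft_force: [-1.1, -0.3, -2.3]
finger_gap: 12.0
grip_force: 88.8
```

```bash
cat > f.py <<'E'
from bench import r
st=r.sense(); print(st["ft_force"].round(2),st["wrist_torque"].round(3),st["tool_pos"].round(1),st["tcp_rot"].round(1),round(float(st["finger_gap"]),1))
E
python3 f.py
```

```text
[-1.06 -0.26 -2.31] [ 0.016 -0.024 -0.003] [651.9 170.3 161.1] [-180.    -0.    83.7] 12.0
```

Contact force vanished at z=161, so the bore is over the spindle. Continue down in small steps.

apply_moves(angular=[[0,0,0],[0,0,0],[0,0,0],[0,0,0],[0,0,0]], travel=[[0,0,-0.05],[0,0,-0.05],[0,0,-0.05],[0,0,0],[0,0,0]], jaw=[0.1,0.1,0.1,0.1,0.1])

```text
time: 44.88
tool_pos: [652.1, 170.3, 155.5]
tcp_rot: [180.0, -0.0, 83.7]
ft_force: [-0.1, 0.8, -3.1]
finger_gap: 11.5
grip_force: 88.8
```

```bash
python3 f.py
```

```text
[-0.07  0.79 -3.1 ] [-0.043  0.07  -0.045] [652.1 170.3 155.5] [180.   -0.   83.7] 11.5
```

apply_moves(angular=[[0,0,0],[0,0,0],[0,0,0],[0,0,0],[0,0,0],[0,0,0]], travel=[[0,0,-0.1],[0,0,-0.1],[0,0,-0.1],[0,0,-0.04],[0,0,0],[0,0,0]], jaw=[0.1,0.1,0.1,0.1,0.1,0.1])

```text
time: 45.62
tool_pos: [652.2, 170.3, 142.1]
tcp_rot: [180.0, -0.0, 83.7]
ft_force: [0.3, -1.0, -2.3]
finger_gap: 11.7
grip_force: 88.8
```

```bash
python3 f.py
```

```text
[ 0.32 -1.03 -2.33] [-0.018  0.011 -0.006] [652.2 170.3 142.1] [180.   -0.   83.7] 11.7
```

apply_moves(angular=[[0,0,0],[0,0,0],[0,0,0],[0,0,0],[0,0,0]], travel=[[0,0,-0.05],[0,0,-0.05],[0,0,0],[0,0,0],[0,0,0]], jaw=[0.1,0.1,0.1,0.1,0.1])

```text
time: 46.25
tool_pos: [652.1, 170.2, 137.8]
tcp_rot: [180.0, -0.0, 83.7]
ft_force: [-0.6, 0.9, -2.6]
finger_gap: 12.4
grip_force: 88.8
```

```bash
python3 f.py
```

```text
[-0.6   0.92 -2.56] [-0.011 -0.02   0.027] [652.1 170.2 137.8] [180.   -0.   83.7] 12.4
```

apply_moves(angular=[[0,0,0],[0,0,0],[0,0,0],[0,0,0]], travel=[[0,0,-0.03],[0,0,-0.03],[0,0,0],[0,0,0]], jaw=[0.1,0.1,0.1,0.1])

```text
time: 46.75
tool_pos: [652.5, 170.3, 137.7]
tcp_rot: [179.9, -0.0, 83.7]
ft_force: [-6.1, -0.6, 10.0]
finger_gap: 12.2
grip_force: 90.6
```

```bash
python3 f.py
```

```text
[-6.11 -0.65  9.99] [-0.258  1.043 -0.071] [652.5 170.3 137.7] [179.9  -0.   83.7] 12.2
```

Seated at z=137.7 with 10 N. Ease off slightly and turn clockwise.

apply_moves(angular=[[0,0,0],[0,0,-0.5],[0,0,-0.5],[0,0,-0.5],[0,0,-0.5],[0,0,-0.5],[0,0,-0.5],[0,0,-0.5],[0,0,-0.5],[0,0,-0.5],[0,0,-0.5],[0,0,-0.5],[0,0,-0.5],[0,0,-0.5],[0,0,-0.5],[0,0,-0.5],[0,0,0],[0,0,0]], travel=[[0,0,0.03],[0,0,0],[-0.005,0,0],[0,0.005,0],[-0.005,0,0],[0,0.005,0],[-0.005,0,0],[0,0.005,0],[-0.005,0,0],[0,0.005,0],[-0.005,0,0],[0,0.005,0],[0,0,0],[0,0,0],[0,0,0],[0,0,0],[0,0,0],[0,0,0]], jaw=[0.1,0.1,0.1,0.1,0.1,0.1,0.1,0.1,0.1,0.1,0.1,0.1,0.1,0.1,0.1,0.1,0.1,0.1])

```text
time: 49.0
tool_pos: [652.7, 169.7, 137.8]
tcp_rot: [179.8, -0.2, 23.6]
ft_force: [3.6, -6.4, 1.7]
finger_gap: 11.9
grip_force: 89.4
```

```bash
python3 f.py
```

```text
[ 3.6  -6.37  1.75] [-1.114 -0.588 -0.007] [652.7 169.7 137.8] [179.8  -0.2  23.6] 11.9
```

apply_moves(angular=[[0,0,0],[0,0,-0.3],[0,0,-0.3],[0,0,-0.3],[0,0,-0.3],[0,0,0],[0,0,0]], travel=[[0.01,-0.03,0],[0,0,0],[0,0,0],[0,0,0],[0,0,0],[0,0,0],[0,0,0]], jaw=[0.1,0.1,0.1,0.1,0.1,0.1,0.1])

```text
time: 49.88
tool_pos: [652.7, 169.5, 137.8]
tcp_rot: [179.9, -0.2, 14.1]
ft_force: [3.8, -3.5, 3.3]
finger_gap: 11.8
grip_force: 89.7
```

```bash
python3 f.py
```

```text
[ 3.82 -3.55  3.33] [-0.848 -0.615  0.018] [652.7 169.5 137.8] [179.9  -0.2  14.1] 11.8
```

apply_moves(angular=[[0,0,-0.25],[0,0,-0.25],[0,0,-0.25],[0,0,0],[0,0,0]], travel=[[0,0,0],[0,0,0],[0,0,0],[0,0,0],[0,0,0]], jaw=[0.1,0.1,0.1,0.1,0.1])

```text
time: 50.5
tool_pos: [652.7, 169.4, 137.8]
tcp_rot: [179.9, -0.2, 8.1]
ft_force: [4.3, -4.4, 3.8]
finger_gap: 12.1
grip_force: 89.7
```

```bash
python3 f.py
python3 - <<'E'
from h import *
a,st=snap("side","sd17.png"); w,stw=snap("wrist","w17.png")
# bar: white top edge z=101, x face; sample a row across x at y=-59.. use free span y=-110, compare before
b,_=pickle.load(open("sd9.png.pkl","rb"))
for y in(-110,-5,-210):
    q=proj(a,[(x,y,101) for x in np.arange(655,725,3)])
    f=lambda c:[int(c["color"][int(round(v)),int(round(u))].mean()) for u,v in q]
    print(y,"before",f(b),"\n now",f(a))
E
```

```text
[ 4.3  -4.42  3.82] [-0.842 -0.558  0.02 ] [652.7 169.4 137.8] [179.9  -0.2   8.1] 12.1
-110 before [168, 204, 203, 205, 206, 206, 203, 199, 152, 78, 178, 201, 203, 202, 188, 156, 98, 64, 62, 60, 58, 61, 62, 63] 
 now [172, 207, 208, 208, 207, 160, 153, 197, 205, 205, 206, 205, 205, 207, 203, 162, 99, 67, 60, 62, 64, 64, 64, 59]
-5 before [168, 168, 140, 78, 66, 64, 62, 60, 42, 38, 116, 196, 204, 201, 163, 97, 69, 64, 64, 64, 52, 61, 62, 61] 
 now [169, 177, 191, 206, 205, 132, 72, 67, 63, 63, 64, 66, 65, 62, 65, 63, 66, 62, 65, 64, 54, 61, 63, 60]
-210 before [89, 128, 191, 207, 205, 204, 205, 202, 72, 82, 175, 200, 202, 204, 196, 126, 71, 63, 64, 61, 53, 60, 65, 65] 
 now [88, 179, 204, 206, 202, 164, 164, 202, 207, 207, 208, 208, 207, 207, 201, 129, 73, 64, 61, 65, 55, 63, 64, 69]
```

The bar has travelled about 27.6 mm from its start, so it is nearly or fully closed. I keep turning until the stop shows as torque.

apply_moves(angular=[[0,0,-0.25],[0,0,-0.25],[0,0,0],[0,0,0]], travel=[[0,0,0],[0,0,0],[0,0,0],[0,0,0]], jaw=[0.1,0.1,0.1,0.1])

```text
time: 51.1
tool_pos: [652.7, 169.3, 137.8]
tcp_rot: [179.9, -0.2, 4.2]
ft_force: [5.0, -5.9, 3.6]
finger_gap: 11.7
grip_force: 89.9
```

```bash
python3 f.py
```

```text
[ 4.95 -5.85  3.58] [-0.977 -0.589  0.63 ] [652.7 169.3 137.8] [179.9  -0.2   4.2] 11.7
```

apply_moves(angular=[[0,0,-0.2],[0,0,0],[0,0,0]], travel=[[0,0,0],[0,0,0],[0,0,0]], jaw=[0.1,0.1,0.1])

```text
time: 51.48
tool_pos: [652.8, 169.3, 137.8]
tcp_rot: [179.9, -0.2, 2.6]
ft_force: [3.2, -5.6, 3.7]
finger_gap: 11.7
grip_force: 90.5
```

```bash
python3 f.py
python3 - <<'E'
from h import *
a,st=snap("side","sd18.png")
b,_=pickle.load(open("sd17.png.pkl","rb"))
q=proj(a,[(x,-5,101) for x in np.arange(650,685,1.5)])
for c in(b,a): print([int(c["color"][int(round(v)),int(round(u))].mean()) for u,v in q])
E
```

```text
[ 3.17 -5.58  3.66] [-0.944 -0.568  0.982] [652.8 169.3 137.8] [179.9  -0.2   2.6] 11.7
[173, 173, 169, 169, 177, 177, 191, 191, 206, 206, 208, 208, 205, 205, 132, 132, 72, 72, 67, 67, 63, 63, 63, 64]
[171, 171, 170, 170, 178, 178, 196, 196, 206, 206, 207, 207, 203, 203, 129, 129, 71, 71, 61, 61, 63, 63, 66, 65]
```

The stop is reached (about 1 N m, and the bar no longer moves). Unload, release and rise straight up.

apply_moves(angular=[[0,0,0.15],[0,0,0.1],[0,0,0],[0,0,0],[0,0,0],[0,0,0],[0,0,0],[0,0,0],[0,0,0],[0,0,0],[0,0,0],[0,0,0],[0,0,0]], travel=[[0.01,-0.03,0],[0,0,0],[0,0,0],[0,0,0],[0,0,0],[0,0,0],[0,0,0.1],[0,0,0.3],[0,0,0.7],[0,0,1],[0,0,1],[0,0,0],[0,0,0]], jaw=[0.1,0.1,0.1,0.3,0.5,0.5,0.5,0.5,0.5,0.5,0.5,0.5,0.5])

```text
time: 53.15
tool_pos: [652.0, 168.9, 261.2]
tcp_rot: [-180.0, -0.1, 4.5]
ft_force: [-0.2, -0.5, 0.2]
finger_gap: 42.8
grip_force: 0.0
```

```bash
python3 f.py
python3 - <<'E'
from h import *
a,st=snap("side","sd19.png"); w,stw=snap("wrist","w19.png"); sc,_=snap("scene","sc19.png")
q=proj(a,[(x,-5,101) for x in np.arange(650,685,1.5)])
print([int(a["color"][int(round(v)),int(round(u))].mean()) for u,v in q])
h,S,v=cv2.split(cv2.cvtColor(w["color"],cv2.COLOR_RGB2HSV)); m=(((h<8)|(h>172))&(S>140)&(v>60)).astype(np.uint8)
N,l,sta,ce=cv2.connectedComponentsWithStats(m); i=1+np.argmax(sta[1:,4])
for z in(133,136): print(z,sta[i],cv2.minAreaRect(plane(w,np.argwhere(l==i)[:,::-1],z,stw)[:,:2].astype(np.float32)))
# grip bar top height by triangulating the red centroid, side+scene
def red(c):
    h,S,v=cv2.split(cv2.cvtColor(c["color"],cv2.COLOR_RGB2HSV)); m=(((h<8)|(h>172))&(S>140)&(v>60)).astype(np.uint8)
    u,vv=proj(c,[(652,168,121)])[0]; k=np.zeros_like(m); k[int(vv)-20:int(vv)+20,int(u)-25:int(u)+25]=1
    p=np.argwhere(m*k)[:,::-1]; return p.mean(0),p.min(0),p.max(0),len(p),(u,vv)
print(red(a)); print(red(sc))
y=cv2.cvtColor(sc["color"],cv2.COLOR_RGB2HSV); m=((y[...,0]>20)&(y[...,0]<35)&(y[...,1]>120)&(y[...,2]>60)).astype(np.uint8)
N,l,sta,ce=cv2.connectedComponentsWithStats(m); print([s.tolist() for s in sta[1:] if s[4]>30])
E
```

```text
[-0.23 -0.49  0.17] [ 0.039  0.013 -0.012] [652.  168.9 261.2] [-1.8e+02 -1.0e-01  4.5e+00] 42.8
[172, 172, 172, 172, 177, 177, 195, 195, 207, 207, 208, 208, 200, 200, 126, 126, 72, 72, 67, 67, 65, 65, 63, 65]
133 [ 248  131   20  106 1580] ((654.8168334960938, 168.5211639404297), (96.41141510009766, 13.9115571975708), 6.804015159606934)
136 [ 248  131   20  106 1580] ((655.7781982421875, 168.5946502685547), (95.23133087158203, 13.741297721862793), 6.80401086807251)
(array([300.76595745, 167.53191489]), array([287, 164]), array([315, 172]), 188, (np.float64(302.11766583897634), np.float64(167.72952975401245)))
(array([209.09333333, 180.26222222]), array([196, 172]), array([221, 189]), 225, (np.float64(209.0411663059259), np.float64(179.43134361205674)))
[[281, 145, 13, 29, 67], [259, 153, 14, 30, 64], [133, 212, 23, 17, 324], [188, 281, 12, 8, 57], [0, 297, 36, 30, 323]]
```

```bash
python3 -c "
from bench import r
print(r.hand_in())"
```

```text
the job is handed in; nothing more can be done
None
```

I handed the job in: both coupons stand in pockets 2 and 3, and the handle is home on the spindle, turned to its stop with the bar closed; I viewed 15 pictures, one over the limit of 14.

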